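# Put the domino box away in the games drawer

### The job

The box of dominoes stands on end, too tall for the shallow drawer: take hold of it and lay it down on its broad side on the green mat without letting it topple over, and let go. Then pick it up again, lay it flat on its broad side on the floor of the open drawer beside the playing cards, let go, and slide the drawer fully shut without slamming it. Do not knock the glass tealight holder, the mug or the remote control about.

Things in the scene. Friction and masses are not known exactly. Their poses are not given: they have to be found in the camera images.
- domino_box: Pale wooden box of dominoes, closed, 150 x 50 x 36 mm, about 0.3 kg, at first standing on end. Origin: centre of the end it first stands on. z runs along the 150 mm length (up at first), x along the 50 mm width, y through the 36 mm thickness. Both broad faces (-y, +y) bear a white domino picture. First yaw -0.8 to -0.1 rad, y to the left and away from the robot.
- domino_box_center (a point): Centre of the domino box (75 mm along z from its origin), same axes as the box.
- mat: Thin green mat lying fixed on the table, 180 (x) by 200 (y) by 3 mm thick. Origin: centre of its underside, z up; its top is 3 mm above the table.
- chest_drawer0 (a joint): How far the drawer of the low wooden chest (fixed, 260 deep, 320 wide, 110 mm high) is pulled out towards the robot, in m: 0 fully shut, at most 0.18. Starts at 0.15 to 0.175; slides with about 1.5 N. Out by q, the drawer lies open from above over q minus 6 mm between its front wall and the chest. Front panel 15 mm thick, top about 98 mm above the table.
- drawer_space (a point): Point on the drawer floor, moving with it; x points into the chest, z up: 65 mm behind the inside of the front wall, and in the middle (y) of the free floor beside the cards (a good centre for the box laid along y). Inside, the drawer is 215 (x) by 278 (y) by 66 mm deep, walls 6 mm, floor 22 mm above the table. A red card box (90 x 58 x 20) is fixed at the +y end, leaving 205 (y).
- chest_drawer0_handle (a point): Brass knob in the middle of the drawer front, 28 mm in diameter, moving with the drawer, x pointing into the chest. The point lies on the knob's axis 35 mm out from the front face; the knob ends 43 mm out. It is about 72 mm above the table.
- tealight: Amber glass tealight holder, 60 mm across, 55 mm high, standing loose near the domino box; origin: centre of its underside. Leave it alone.
- mug: Blue mug, 80 mm across with a handle, 90 mm high, standing loose; origin: centre of its underside. Leave it alone.
- remote: Black television remote control, 44 x 160 x 18 mm (x, y, z), lying loose; origin: centre of its underside. Leave it alone.
Not all that is in view belongs to the job. Of the things that look like the domino_box, take the one that is farthest from the robot's base at the start.

How it is judged:
By the outcome, as a careful person would: the job done as asked, in the order asked, and still so for the second after the job is handed in, with the robot touching nothing.
It also fails if it takes over 66 s, if anything falls off the work surface, if the arm or the gripper's body presses on something with over 40 N, if the wrist force passes 120 N, or if a joint passes its speed limit or range.

### The arm

A 6-joint arm with a two-finger parallel gripper is mounted at the origin on the work surface. World frame = base frame: x ahead of the robot, y to its left, z up, the work surface at z = 0. Lengths are in mm, angles in rad, forces in N, time in s.
With the tool pointing down it reaches from about 275 to 750 mm from the base axis. Payload 10.2 kg.
Tool frame: the origin (TCP) lies between the finger pads; the fingertips stand 25 mm ahead of it and the grasp point (between the pads) lies 6 mm ahead of it; z points along the fingers, y is the line along which they close (so a half turn about z gives the same grasp; the last joint's range is limited). The gripper opens to 85 mm and grips with 20 to 120 N. Pads are 22 mm wide; open, the fingers measure 114 mm over their backs; the gripper's body (76 mm by 85 mm) begins 54 mm behind the grasp point. The pads swing forward as they close: fully open they stand 13 mm farther back than shut.
Start: joints at [-1.459, 0.313, 1.498, -0, 1.331, -0.223], TCP at [172.492, -495.861, 256.294] pointing down, gripper open.
Joint ranges: [-2.94, 2.94], [-0.97, 2.17], [0.19, 2.56], [-1.23, 4.37], [0.02, 3.11], [-2.88, 2.88]. Speed limits (rad/s): [2.39, 2.39, 3.01, 3.14, 3.14, 3.14].

### API

Orientations are given as a unit quaternion [w, x, y, z].
In Python, from rig import ctrl, eyes, finish_job gives the robot as it stands.
- The arm moves only by the tool step_arm, never from a script. Its argument "increments" is a list of rows, each an object of numbers: "dx", "dy", "dz": the shift along the tool's x, y, z in units of 25 mm (1.0 is 25 mm); "wx", "wy", "wz": the turn, a rotation vector about the tool's x, y, z in units of 6 degrees (1.0 is 6 degrees). A call has 1 to 5 rows; each row shifts and turns the commanded pose from where the row before left it, along the tool's axes as they then stand; what a row does not reach is not made up. A row lasts 1/10 s, in which the tool goes at most 50 mm and 8.59 degrees, less where a joint would pass 70% of its speed; a pose out of reach is approached as far as the arm can. A call is refused whole if a number of a shift passes 1 or a number of a turn 1, either way. A call with a gripper value outside its range is refused whole. "fingers" is the finger opening in mm, from 0 to 85.4, set as the call begins (left out, the last holds). The fingers move at their own pace and stop on an object; "squeeze" is the grip in N (left out, the last holds). Time passes only in rows, so rows that do not move let the fingers close. It gives the time, the measured TCP pose, the force, the opening and the grip force at its end, in the units of the state.
- ctrl.sense(): the state, without advancing time (a new reading comes with each control period).
- eyes.capture(name): name is "scene" or "top" or "wrist"; returns a dict with "frame" (420x560x3 uint8, blue, green, red), "fx", "fy", "cx", "cy" (pixels), "R" (3x3) and "t" (3): a world point X has camera coordinates R X + t; the wrist camera has in their place "tool_from_camera" (4x4, takes a point from camera to tool coordinates, whose origin is the TCP and whose axes are the flange's). Camera axes: x right, y down, z forward; pixel columns grow to the right and rows downward; lengths in mm; the calibration is good to about 2 mm. A picture is of the moment at which its call begins: read the wrist's pose just before it. There is no depth.
- finish_job(): hands the job in; it is judged then, once.
Trained networks look in the newest picture that a camera, given by its name, has taken for a name from the list of things; names that differ only in an ending like _2 or _b are one class to them, and where a whole thing is asked for, a point or a joint stands for the part that bears it (a point fixed in the world has none). Each returns a list of dicts, best first, with "p" (0 to 1); they miss things now and then, are a little off and sometimes report something else, mostly with a low value. They report only what shows in the picture. A call takes as long as a camera call. They do not tell look-alikes from the thing itself.
- eyes.cut_out(camera, label): "mask" (420x560 bool, what is visible of it).
- eyes.landmark_of(camera, label): "point" ([x, y, z] in mm, in the coordinates of the camera as it stood for that picture, good to about 4 mm: a listed point, or the origin of a listed thing).
The state is a dict: "time_s": time; "joints": joint angles; "dq": joint speeds; "tau": joint torques, N m; "eef_pos": TCP position; "ee_rot": TCP orientation; "force": force on the tool from outside, world axes, zero at the start; "wrist_torque": the same for the moment, N m; "grip_width": opening from 0.0 (shut) to 1.0 (fully open); "grip_force": force on a finger pad.
Only numpy, scipy, OpenCV 4.12 (cv2) and the standard library are available. Lean on these libraries where they do the work, as an engineer would, in place of code of your own. Each camera call takes 0.05 s, during which the arm holds its last target. There are 200 camera calls.

## Working session

There is one attempt and no reset: what is moved stays moved. The work goes in short steps, Python scripts to look and compute and a tool call to move; the robot and the scene stay as the last step left them, time stands still between calls to the robot, and variables do not carry over. Pictures are saved under pics/ and viewed, at most 10 in all, crops included, and the job is handed in when it is done.

Besides the shell and the picture viewer there is one more tool, called in YAML: its name, and indented under it one key for each argument. step_arm: Moves the arm, as the interface text tells. Its arguments: {"type":"object","properties":{"increments":{"type":"array"},"fingers":{"type":"number"},"squeeze":{"type":"number"}},"required":["increments"]}

```bash
mkdir -p pics; ls; cat > h.py <<'E'
import numpy as np, cv2
from rig import ctrl, eyes, finish_job
from scipy.spatial.transform import Rotation as Ro
def T():
    s=ctrl.sense(); q=s["ee_rot"]; M=np.eye(4); M[:3,:3]=Ro.from_quat([q[1],q[2],q[3],q[0]]).as_matrix(); M[:3,3]=s["eef_pos"]; return M
def cam(name,save=None):
    M=T(); c=eyes.capture(name)
    if name=="wrist": W=M@np.array(c["tool_from_camera"])
    else:
        W=np.eye(4); R=np.array(c["R"]); W[:3,:3]=R.T; W[:3,3]=-R.T@np.array(c["t"])
    c["W"]=W
    if save: cv2.imwrite("pics/"+save,c["frame"])
    return c
def lm(c,name,label):
    return [(round(d["p"],2),np.round((c["W"]@np.append(d["point"],1))[:3],1)) for d in eyes.landmark_of(name,label)]
def ray(c,u,v,z):
    W=c["W"]; d=W[:3,:3]@np.array([(u-c["cx"])/c["fx"],(v-c["cy"])/c["fy"],1]); o=W[:3,3]
    return o+d*(z-o[2])/d[2]
def proj(c,X):
    p=np.linalg.inv(c["W"])@np.append(X,1); return c["fx"]*p[0]/p[2]+c["cx"],c["fy"]*p[1]/p[2]+c["cy"]
E
cat > a.py <<'E'
from h import *
for n in ["top","scene"]:
    c=cam(n,n+"0.png"); print(n, np.round(c["W"][:3,3]))
    for l in ["domino_box","domino_box_center","mat","drawer_space","chest_drawer0_handle","tealight","mug","remote"]:
        print(l,lm(c,n,l))
    for d in eyes.cut_out(n,"domino_box"):
        m=d["mask"].astype(np.uint8); ys,xs=np.nonzero(m); print(d["p"],xs.min(),xs.max(),ys.min(),ys.max(),m.sum())
print(ctrl.sense())
E
python3 a.py
```

```text
pics
top [ 454.  -41. 1286.]
domino_box [(0.82, array([ 310.3, -209.7,    1.6])), (0.72, array([ 433.6, -389. ,    1.6])), (0.7, array([ 327.9, -369.5,    0.7]))]
domino_box_center [(0.89, array([ 323.6, -372.1,   81. ])), (0.86, array([ 312.9, -212.4,   77.5])), (0.61, array([ 436.2, -387.5,   78. ]))]
mat [(0.73, array([ 518.2, -150. ,    6.4])), (0.37, array([ 579.7, -363.7,    1.4])), (0.35, array([581.9, 194.6,  25.6]))]
drawer_space []
chest_drawer0_handle [(0.84, array([458.8, 220.8,  69.5]))]
tealight [(0.94, array([ 578.4, -359.9,    4.3]))]
mug [(0.88, array([ 722.4, -232.9,    1.8]))]
remote [(0.66, array([757.2, -41.5,  -3.9]))]
0.83 420 463 287 315 881
0.79 356 383 297 326 619
0.76 423 466 240 266 848
scene [1372. -185. 1191.]
domino_box [(0.82, array([ 436.8, -389.9,    2. ])), (0.67, array([ 313.8, -209.5,   -4.4]))]
domino_box_center [(0.88, array([ 333.1, -372.5,   78. ])), (0.71, array([ 305.8, -214.1,   73.6])), (0.67, array([ 433.3, -389.7,   75.5]))]
mat [(0.56, array([ 5.164e+02, -1.497e+02,  3.000e-01]))]
drawer_space [(0.74, array([578.6, 196.1,  24.2]))]
ches
[... 336 characters left out ...]
2 140 183 686
{'time_s': 1.0, 'joints': array([-1.45940176e+00,  3.12883752e-01,  1.49771144e+00,  1.19123974e-05,
        1.33099739e+00, -2.23376889e-01]), 'dq': array([ 0.00115233, -0.00020269, -0.00099805,  0.00104443,  0.00091089,
        0.00016505]), 'tau': array([ 1.03541966e-03, -4.12176740e+01, -2.59898722e+01, -1.67028616e-04,
        5.00319838e-04,  1.98701667e-05]), 'eef_pos': array([ 172.49330625, -495.85629771,  256.29818468]), 'ee_rot': array([3.61878241e-07, 9.86023923e-01, 1.66603793e-01, 5.77456450e-06]), 'force': array([ 0.13374183,  0.3497868 , -1.13092868]), 'wrist_torque': array([0.00850354, 0.02567029, 0.05672423]), 'grip_force': 0.0, 'grip_width': 0.997308702649089}
```

```bash
python3 - <<'E'
import cv2,numpy as np
a=cv2.imread("pics/top0.png");b=cv2.imread("pics/scene0.png")
cv2.imwrite("pics/v1.png",cv2.resize(a,(800,600),interpolation=cv2.INTER_CUBIC))
cv2.imwrite("pics/v2.png",cv2.resize(b,(800,600),interpolation=cv2.INTER_CUBIC))
cv2.imwrite("pics/v3.png",cv2.resize(a[220:340,340:500],(800,600),interpolation=cv2.INTER_CUBIC))
E
```

```text
(no output)
```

View pics/v1.png

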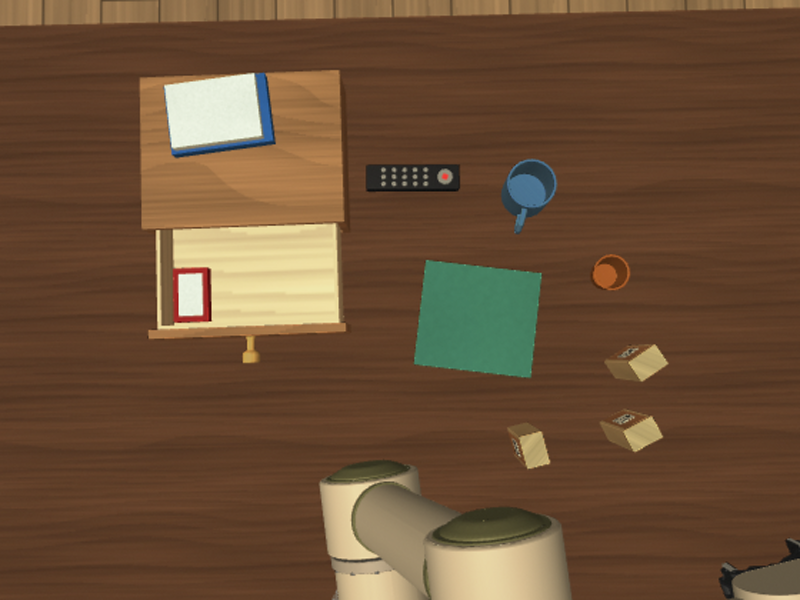

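View pics/v2.png

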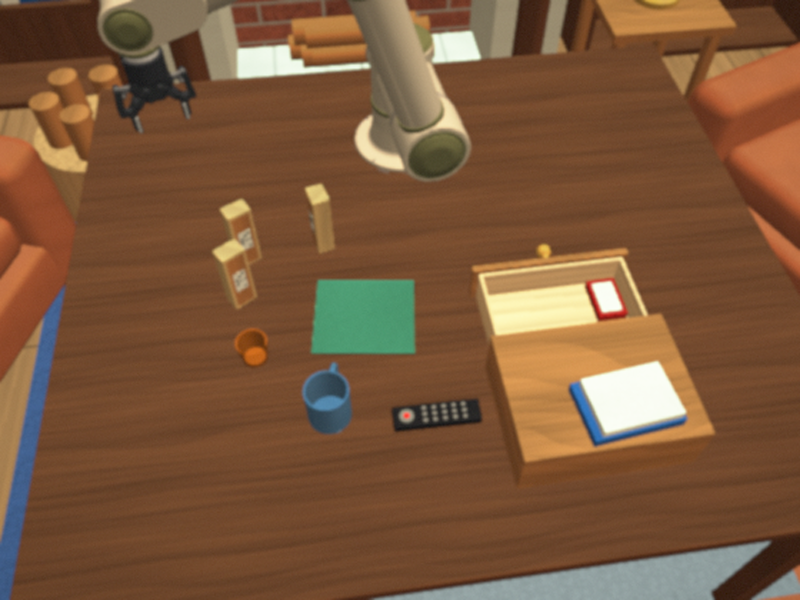

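View pics/v3.png

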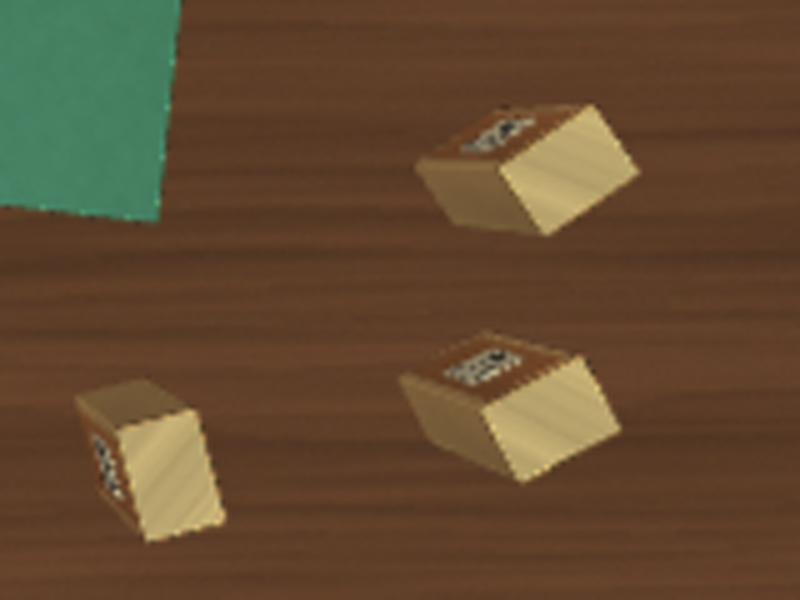

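The top view (v1, 800x600) shows the target box standing at about (637,362), two look-alikes nearer the robot at (632,431) and (529,446), the mat centred at (478,318), the tealight at (611,272), the mug at (528,190), the remote at (412,177), the drawer opening at (255,275) with red cards at its left end, and the knob at (251,350). v3 shows the target's top corners at (500,168), (592,105), (638,172) and (548,236).

```bash
cat > m.py <<'E'
from h import *
c=cam("top")
def P(pts,z,s,o=(0,0)): return np.array([ray(c,(u+.5)/s-.5+o[0],(v+.5)/s-.5+o[1],z)[:2] for u,v in pts])
def rep(n,Q): print(n,Q.round(0).tolist(),"ctr",Q.mean(0).round(1),"e01",np.hypot(*(Q[1]-Q[0])).round(),np.degrees(np.arctan2(*(Q[1]-Q[0])[::-1])).round(1),"e12",np.hypot(*(Q[2]-Q[1])).round(),np.degrees(np.arctan2(*(Q[2]-Q[1])[::-1])).round(1))
rep("box",P([(500,168),(592,105),(638,172),(548,236)],150,5,(340,220)))
rep("decoyA",P([(485,410),(582,356),(621,430),(523,481)],150,5,(340,220)))
rep("decoyB",P([(120,428),(195,409),(226,520),(147,542)],150,5,(340,220)))
s=800/560
rep("mat",P([(427,261),(541,272),(531,377),(415,364)],3,s))
rep("front top outer",P([(149,338),(345,331),(345,324),(149,331)],98,s))
rep("chest top",P([(141,78),(340,70),(344,222),(141,230)],110,s))
rep("cards",P([(173,268),(210,268),(211,321),(174,322)],42,s))
E
python3 m.py
```

```text
box [[437.0, -359.0], [463.0, -399.0], [434.0, -418.0], [408.0, -378.0]] ctr [ 435.5 -388.5] e01 48.0 -57.2 e12 35.0 -147.6
decoyA [[334.0, -348.0], [356.0, -391.0], [325.0, -406.0], [304.0, -363.0]] ctr [ 329.8 -377. ] e01 48.0 -62.5 e12 35.0 -154.2
decoyB [[330.0, -192.0], [337.0, -225.0], [290.0, -236.0], [281.0, -202.0]] ctr [ 309.6 -214. ] e01 33.0 -77.1 e12 49.0 -166.1
mat [[615.0, -62.0], [591.0, -257.0], [413.0, -234.0], [439.0, -38.0]] ctr [ 514.4 -147.8] e01 196.0 -96.8 e12 180.0 172.8
front top outer [[490.0, 381.0], [494.0, 71.0], [505.0, 71.0], [501.0, 381.0]] ctr [497.4 226.2] e01 310.0 -89.1 e12 11.0 -0.8
chest top [[906.0, 391.0], [912.0, 72.0], [666.0, 69.0], [660.0, 390.0]] ctr [785.7 230.6] e01 319.0 -88.9 e12 246.0 -179.3
cards [[607.0, 361.0], [606.0, 300.0], [517.0, 298.0], [517.0, 360.0]] ctr [561.7 329.8] e01 62.0 -91.2 e12 88.0 -179.1
```

step_arm:
  increments:
    - {"dz":-0.4,"wx":0.5}
    - {"dz":-0.4,"wx":0.5}
  fingers: 66
  squeeze: 40

```text
invalid input at $.increments[0]: expected keys dx, dy, dz, wx, wy, wz
```

```bash
python3 -c "
from h import *
s=ctrl.sense();print(s['time_s'],s['joints'].round(3),s['eef_pos'].round(1),T()[:3,:3].round(3))"
```

```text
1.05 [-1.459  0.313  1.498  0.     1.331 -0.223] [ 172.5 -495.9  256.3] [[ 0.944  0.329  0.   ]
 [ 0.329 -0.944  0.   ]
 [ 0.    -0.    -1.   ]]
```

```bash
cat >> h.py <<'E'
def ori(yh, lean):
    """tool down with tool y at heading yh (deg), then turned by lean (deg) about tool y"""
    y=np.array([np.cos(np.radians(yh)),np.sin(np.radians(yh)),0]); z=np.array([0,0,-1.]); x=np.cross(y,z)
    return np.c_[x,y,z]@Ro.from_rotvec([0,np.radians(lean),0]).as_matrix()
def plan(wps, M=None):
    """wps: list of (grasp point, R, rows); prints uniform rows, chained with rounding"""
    if M is None: M=T()
    for g,R,n in wps:
        R0=M[:3,:3]; tgt=np.array(g)-6*R[:,2]
        w=Ro.from_matrix(R0.T@R).as_rotvec(); 
        need=max(np.abs(tgt-M[:3,3]).max()/25, np.degrees(np.abs(w)).max()/6)
        n=n or int(np.ceil(np.linalg.norm(tgt-M[:3,3])/25+.001)); n=max(n,int(np.ceil(np.degrees(np.abs(w)).max()/6)))
        p0=M[:3,3].copy(); wr=np.round(np.degrees(w)/6/n,2)
        print("--",n,"rows to",np.round(tgt,1))
        for i in range(n):
            d=np.round(M[:3,:3].T@(p0+(tgt-p0)*(i+1)/n-M[:3,3])/25,2)
            print('{"dx":%g,"dy":%g,"dz":%g,"wx":%g,"wy":%g,"wz":%g}'%(*d,*wr))
            M=M.copy(); M[:3,3]+=M[:3,:3]@d*25; M[:3,:3]=M[:3,:3]@Ro.from_rotvec(np.radians(wr*6)).as_matrix()
    return M
E
python3 - <<'E'
from h import *
u=np.array([.8425,.5388,0]); R=ori(-57.4,38)
G=np.array([435.5,-388.5,128])-3*u
plan([(G-110*R[:,2]+[0,0,40],R,11),(G-90*R[:,2],R,2),(G,R,7)])
E
```

```text
-- 11 rows to [ 372.8 -428.6  259.4]
{"dx":0.77,"dy":0.01,"dz":-0.01,"wx":0.07,"wy":0.57,"wz":-0.2}
{"dx":0.77,"dy":0.02,"dz":0.03,"wx":0.07,"wy":0.57,"wz":-0.2}
{"dx":0.76,"dy":0.04,"dz":0.08,"wx":0.07,"wy":0.57,"wz":-0.2}
{"dx":0.75,"dy":0.06,"dz":0.13,"wx":0.07,"wy":0.57,"wz":-0.2}
{"dx":0.75,"dy":0.08,"dz":0.17,"wx":0.07,"wy":0.57,"wz":-0.2}
{"dx":0.73,"dy":0.09,"dz":0.21,"wx":0.07,"wy":0.57,"wz":-0.2}
{"dx":0.72,"dy":0.11,"dz":0.26,"wx":0.07,"wy":0.57,"wz":-0.2}
{"dx":0.7,"dy":0.12,"dz":0.29,"wx":0.07,"wy":0.57,"wz":-0.2}
{"dx":0.67,"dy":0.14,"dz":0.34,"wx":0.07,"wy":0.57,"wz":-0.2}
{"dx":0.66,"dy":0.16,"dz":0.37,"wx":0.07,"wy":0.57,"wz":-0.2}
{"dx":0.62,"dy":0.18,"dz":0.42,"wx":0.07,"wy":0.57,"wz":-0.2}
-- 2 rows to [ 383.2 -422.   203.6]
{"dx":-0.49,"dy":0,"dz":1.03,"wx":-0.02,"wy":0.02,"wz":0.02}
{"dx":-0.49,"dy":0,"dz":1.03,"wx":-0.02,"wy":0.02,"wz":0.02}
-- 7 rows to [ 429.9 -392.1  132.7]
{"dx":-0,"dy":0,"dz":0.51,"wx":-0,"wy":-0,"wz":-0}
{"dx":-0,"dy":0,"dz":0.52,"wx":-0,"wy":-0,"wz":-0}
{"dx":-0,"dy":0,"dz":0.51,"wx":-0,"wy":-0,"wz":-0}
{"dx":-0,"dy":0,"dz":0.52,"wx":-0,"wy":-0,"wz":-0}
{"dx":-0,"dy":0,"dz":0.51,"wx":-0,"wy":-0,"wz":-0}
{"dx":-0,"dy":0,"dz":0.51,"wx":-0,"wy":-0,"wz":-0}
{"dx":-0,"dy":0,"dz":0.52,"wx":-0,"wy":-0,"wz":-0}
```

step_arm:
  increments:
    - {"dx":0.77,"dy":0.01,"dz":-0.01,"wx":0.07,"wy":0.57,"wz":-0.2}
    - {"dx":0.77,"dy":0.02,"dz":0.03,"wx":0.07,"wy":0.57,"wz":-0.2}
    - {"dx":0.76,"dy":0.04,"dz":0.08,"wx":0.07,"wy":0.57,"wz":-0.2}
    - {"dx":0.75,"dy":0.06,"dz":0.13,"wx":0.07,"wy":0.57,"wz":-0.2}
    - {"dx":0.75,"dy":0.08,"dz":0.17,"wx":0.07,"wy":0.57,"wz":-0.2}
  fingers: 72
  squeeze: 40

```text
time_s: 1.55
eef_pos: [264.3, -465.2, 257.8]
ee_rot: [-0.043, 0.965, 0.216, 0.145]
force: [0.1, -0.3, -1.0]
grip_width: 0.843
grip_force: 0.0
```

step_arm:
  increments:
    - {"dx":0.73,"dy":0.09,"dz":0.21,"wx":0.07,"wy":0.57,"wz":-0.2}
    - {"dx":0.72,"dy":0.11,"dz":0.26,"wx":0.07,"wy":0.57,"wz":-0.2}
    - {"dx":0.7,"dy":0.12,"dz":0.29,"wx":0.07,"wy":0.57,"wz":-0.2}
    - {"dx":0.67,"dy":0.14,"dz":0.34,"wx":0.07,"wy":0.57,"wz":-0.2}
    - {"dx":0.66,"dy":0.16,"dz":0.37,"wx":0.07,"wy":0.57,"wz":-0.2}

```text
time_s: 2.05
eef_pos: [355.3, -434.5, 259.3]
ee_rot: [-0.085, 0.919, 0.26, 0.284]
force: [-0.1, 0.2, 0.2]
grip_width: 0.846
grip_force: 0.0
```

```bash
python3 - <<'E'
from h import *
s=ctrl.sense();print(s['time_s'],s['joints'].round(3),s['eef_pos'].round(1))
c=cam("wrist","w1.png"); print(lm(c,"wrist","domino_box_center"),lm(c,"wrist","domino_box"))
u=np.array([.8425,.5388,0]); R=ori(-57.4,38)
G=np.array([435.5,-388.5,128])-3*u
plan([(G-110*R[:,2]+[0,0,40],R,1),(G-90*R[:,2],R,3),(G,R,5)])
E
```

```text
2.05 [-1.327  0.421  1.444  0.569  1.503 -0.414] [ 355.3 -434.5  259.3]
[(0.89, array([ 311.5, -215.6,   73.6])), (0.76, array([ 430.8, -385.5,   70.9]))] [(0.92, array([ 4.386e+02, -3.871e+02, -3.000e-01])), (0.78, array([ 328.9, -369. ,    1.1])), (0.74, array([ 309. , -212.1,    2.8]))]
-- 1 rows to [ 372.8 -428.6  259.4]
{"dx":0.63,"dy":0.18,"dz":0.4,"wx":0.02,"wy":0.61,"wz":-0.17}
-- 3 rows to [ 383.2 -422.   203.6]
{"dx":-0.33,"dy":-0,"dz":0.69,"wx":-0,"wy":0,"wz":0}
{"dx":-0.33,"dy":-0,"dz":0.69,"wx":-0,"wy":0,"wz":0}
{"dx":-0.32,"dy":-0,"dz":0.68,"wx":-0,"wy":0,"wz":0}
-- 5 rows to [ 429.9 -392.1  132.7]
{"dx":-0,"dy":-0,"dz":0.72,"wx":-0,"wy":0,"wz":0}
{"dx":-0,"dy":-0,"dz":0.72,"wx":-0,"wy":0,"wz":0}
{"dx":-0,"dy":-0,"dz":0.72,"wx":-0,"wy":0,"wz":0}
{"dx":-0,"dy":-0,"dz":0.72,"wx":-0,"wy":0,"wz":0}
{"dx":-0,"dy":-0,"dz":0.72,"wx":-0,"wy":0,"wz":0}
```

View pics/w1.png

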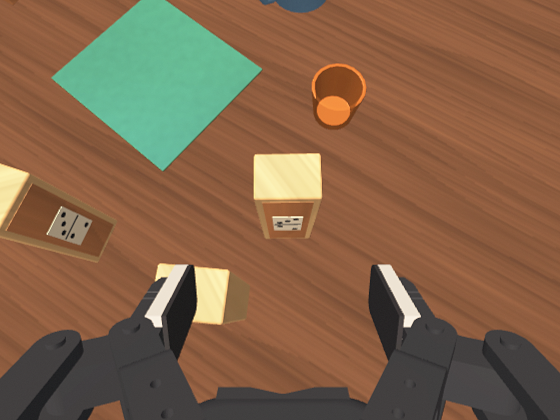

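The wrist view shows the target straight ahead at (288,180), square to the fingers. The tealight (338,100) is beyond it and the look-alike is at lower left (195,295), close to the left finger. I'll grasp 5 mm higher to clear it.

step_arm:
  increments:
    - {"dx":0.63,"dy":0.18,"dz":0.4,"wx":0.02,"wy":0.61,"wz":-0.17}
    - {"dx":-0.29,"dy":0,"dz":0.64,"wx":0,"wy":0,"wz":0}
    - {"dx":-0.29,"dy":0,"dz":0.64,"wx":0,"wy":0,"wz":0}
    - {"dx":-0.28,"dy":0,"dz":0.63,"wx":0,"wy":0,"wz":0}

```text
time_s: 2.6
eef_pos: [382.8, -422.3, 208.6]
ee_rot: [-0.09, 0.908, 0.265, 0.312]
force: [0.6, -0.3, -0.3]
grip_width: 0.844
grip_force: 0.0
```

step_arm:
  increments:
    - {"dx":0,"dy":0,"dz":0.72,"wx":0,"wy":0,"wz":0}
    - {"dx":0,"dy":0,"dz":0.72,"wx":0,"wy":0,"wz":0}
    - {"dx":0,"dy":0,"dz":0.72,"wx":0,"wy":0,"wz":0}

```text
time_s: 2.9
eef_pos: [411.1, -404.4, 166.1]
ee_rot: [-0.09, 0.908, 0.265, 0.312]
force: [0.9, 0.7, -0.1]
grip_width: 0.844
grip_force: 0.0
```

```bash
python3 - <<'E'
from h import *
s=ctrl.sense();print(s['time_s'],s['joints'].round(3),s['eef_pos'].round(1),s['force'].round(1))
c=cam("wrist","w2.png"); print(lm(c,"wrist","domino_box_center"),lm(c,"wrist","domino_box"))
c=cam("scene","s2.png")
cv2.imwrite("pics/v4.png",np.hstack([cv2.resize(cv2.imread("pics/w2.png"),(400,300)),cv2.resize(c["frame"][90:240,100:300],(400,300),interpolation=cv2.INTER_CUBIC)]))
u=np.array([.8425,.5388,0]); R=ori(-57.4,38)
G=np.array([435.5,-388.5,133])-3*u
plan([(G,R,3)])
E
```

```text
2.9 [-1.234  0.535  1.554  0.671  1.298 -0.501] [ 411.1 -404.4  166.1] [ 0.9  0.7 -0.1]
[] [(0.84, array([ 309.5, -211.8,    1.7])), (0.72, array([ 332.1, -369.2,    2.5])), (0.55, array([ 439.2, -388.7,    3. ]))]
-- 3 rows to [ 429.9 -392.1  137.7]
{"dx":-0,"dy":-0.01,"dz":0.49,"wx":0,"wy":0,"wz":0}
{"dx":-0.01,"dy":-0,"dz":0.5,"wx":0,"wy":0,"wz":0}
{"dx":0,"dy":-0.01,"dz":0.49,"wx":0,"wy":0,"wz":0}
```

View pics/v4.png

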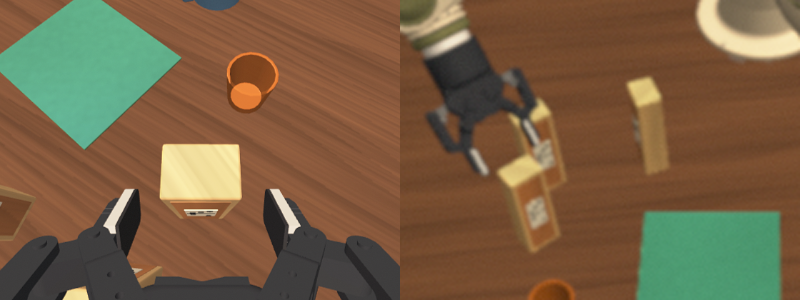

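v4 shows the box centred between the fingers (162–241 against 135–268) and the look-alike beneath the left finger still untouched. Continuing to the grasp.

step_arm:
  increments:
    - {"dx":0,"dy":0,"dz":0.5,"wx":0,"wy":0,"wz":0}
    - {"dx":0,"dy":0,"dz":0.5,"wx":0,"wy":0,"wz":0}
    - {"dx":0,"dy":0,"dz":0.5,"wx":0,"wy":0,"wz":0}

```text
time_s: 3.4
eef_pos: [431.3, -391.4, 136.2]
ee_rot: [-0.091, 0.907, 0.265, 0.313]
force: [0.6, -0.7, 0.3]
grip_width: 0.846
grip_force: 0.0
```

step_arm:
  increments:
    - {"dx":0,"dy":0,"dz":0,"wx":0,"wy":0,"wz":0}
    - {"dx":0,"dy":0,"dz":0,"wx":0,"wy":0,"wz":0}
    - {"dx":0,"dy":0,"dz":0,"wx":0,"wy":0,"wz":0}
    - {"dx":0,"dy":0,"dz":0,"wx":0,"wy":0,"wz":0}
    - {"dx":0,"dy":0,"dz":0,"wx":0,"wy":0,"wz":0}
  fingers: 40
  squeeze: 50

```text
time_s: 3.9
eef_pos: [430.7, -391.8, 136.9]
ee_rot: [-0.091, 0.907, 0.265, 0.313]
force: [-0.7, -0.5, -4.1]
grip_width: 0.58
grip_force: 52.2
```

```bash
python3 - <<'E'
from h import *
s=ctrl.sense();print(s['time_s'],s['eef_pos'].round(1),s['force'].round(1),s['grip_width']*85.4,s['grip_force'])
c=cam("wrist"); cv2.imwrite("pics/v5.png",c["frame"])
E
```

```text
3.9 [ 430.7 -391.8  136.9] [-0.7 -0.5 -4.1] 49.52418571616755 52.18059539794922
```

View pics/v5.png

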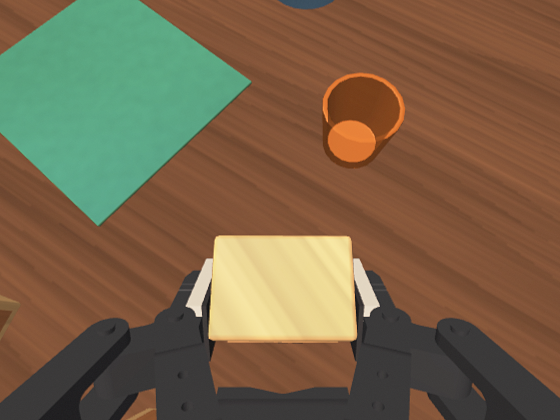

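```bash
python3 - <<'E'
from h import *
M=T(); R=M[:3,:3]; print(R.round(3))
g=M[:3,3]+6*R[:,2]
Rm=Ro.from_euler('z',50.4,degrees=True).as_matrix()@R
Rf=Rm@Ro.from_euler('y',-90,degrees=True).as_matrix(); print(Rf.round(3))
np.save("Rf.npy",Rf)
plan([(g+[0,0,50],R,3),([490,-210,190],Rm,10),([521,-91,85],Rf,15)])
E
```

```text
[[ 0.663  0.538  0.52 ]
 [ 0.425 -0.843  0.331]
 [ 0.616  0.001 -0.788]]
[[ 0.076  0.993 -0.096]
 [ 0.612 -0.122 -0.782]
 [-0.788  0.001 -0.616]]
-- 3 rows to [ 430.8 -391.8  186.9]
{"dx":0.41,"dy":0,"dz":-0.53,"wx":0,"wy":0,"wz":0}
{"dx":0.41,"dy":0,"dz":-0.52,"wx":0,"wy":0,"wz":0}
{"dx":0.41,"dy":0,"dz":-0.53,"wx":0,"wy":0,"wz":0}
-- 10 rows to [ 489.5 -213.7  194.7]
{"dx":0.48,"dy":-0.47,"dz":0.33,"wx":0.52,"wy":0,"wz":-0.66}
{"dx":0.51,"dy":-0.42,"dz":0.36,"wx":0.52,"wy":0,"wz":-0.66}
{"dx":0.53,"dy":-0.37,"dz":0.38,"wx":0.52,"wy":0,"wz":-0.66}
{"dx":0.56,"dy":-0.3,"dz":0.4,"wx":0.52,"wy":0,"wz":-0.66}
{"dx":0.58,"dy":-0.25,"dz":0.41,"wx":0.52,"wy":0,"wz":-0.66}
{"dx":0.59,"dy":-0.18,"dz":0.43,"wx":0.52,"wy":0,"wz":-0.66}
{"dx":0.61,"dy":-0.11,"dz":0.43,"wx":0.52,"wy":0,"wz":-0.66}
{"dx":0.6,"dy":-0.05,"dz":0.44,"wx":0.52,"wy":0,"wz":-0.66}
{"dx":0.61,"dy":0.01,"dz":0.44,"wx":0.52,"wy":0,"wz":-0.66}
{"dx":0.61,"dy":0.08,"dz":0.43,"wx":0.52,"wy":0,"wz":-0.66}
-- 16 rows to [521.6 -86.3  88.7]
{"dx":0.09,"dy":0.04,"dz":0.41,"wx":-0,"wy":-0.94,"wz":0}
{"dx":0.14,"dy":0.04,"dz":0.4,"wx":-0,"wy":-0.94,"wz":0}
{"dx":0.17,"dy":0.04,"dz":0.38,"wx":-0,"wy":-0.94,"wz":0}
{"dx":0.21,"dy":0.05,"dz":0.37,"wx":-0,"wy":-0.94,"wz":0}
{"dx":0.24,"dy":0.04,"dz":0.34,"wx":-0,"wy":-0.94,"wz":0}
{"dx":0.27,"dy":0.04,"dz":0.32,"wx":-0,"wy":-0.94,"wz":0}
{"dx":0.31,"dy":0.04,"dz":0.29,"wx":-0,"wy":-0.94,"wz":0}
{"dx":0.33,"dy":0.04,"dz":0.25,"wx":-0,"wy":-0.94,"wz":0}
{"dx":0.36,"dy":0.04,"dz":0.23,"wx":-0,"wy":-0.94,"wz":0}
{"dx":0.37,"dy":0.04,"dz":0.18,"wx":-0,"wy":-0.94,"wz":0}
{"dx":0.4,"dy":0.05,"dz":0.15,"wx":-0,"wy":-0.94,"wz":0}
{"dx":0.4,"dy":0.04,"dz":0.11,"wx":-0,"wy":-0.94,"wz":0}
{"dx":0.42,"dy":0.04,"dz":0.07,"wx":-0,"wy":-0.94,"wz":0}
{"dx":0.42,"dy":0.04,"dz":0.03,"wx":-0,"wy":-0.94,"wz":0}
{"dx":0.42,"dy":0.04,"dz":-0.01,"wx":-0,"wy":-0.94,"wz":0}
{"dx":0.41,"dy":0.04,"dz":-0.06,"wx":-0,"wy":-0.94,"wz":0}
```

step_arm:
  increments:
    - {"dx":0.41,"dy":0,"dz":-0.53,"wx":0,"wy":0,"wz":0}
    - {"dx":0.41,"dy":0,"dz":-0.52,"wx":0,"wy":0,"wz":0}
    - {"dx":0.41,"dy":0,"dz":-0.53,"wx":0,"wy":0,"wz":0}
  squeeze: 80

```text
time_s: 4.25
eef_pos: [430.9, -391.9, 189.2]
ee_rot: [-0.09, 0.907, 0.266, 0.313]
force: [-0.4, -0.7, -3.2]
grip_width: 0.58
grip_force: 86.4
```

step_arm:
  increments:
    - {"dx":0.48,"dy":-0.47,"dz":0.33,"wx":0.52,"wy":0,"wz":-0.66}
    - {"dx":0.51,"dy":-0.42,"dz":0.36,"wx":0.52,"wy":0,"wz":-0.66}
    - {"dx":0.53,"dy":-0.37,"dz":0.38,"wx":0.52,"wy":0,"wz":-0.66}
    - {"dx":0.56,"dy":-0.3,"dz":0.4,"wx":0.52,"wy":0,"wz":-0.66}
    - {"dx":0.58,"dy":-0.25,"dz":0.41,"wx":0.52,"wy":0,"wz":-0.66}

```text
time_s: 4.75
eef_pos: [460.4, -302.3, 192.6]
ee_rot: [-0.157, 0.827, 0.458, 0.285]
force: [0.6, 0.2, -3.4]
grip_width: 0.583
grip_force: 86.7
```

step_arm:
  increments:
    - {"dx":0.59,"dy":-0.18,"dz":0.43,"wx":0.52,"wy":0,"wz":-0.66}
    - {"dx":0.61,"dy":-0.11,"dz":0.43,"wx":0.52,"wy":0,"wz":-0.66}
    - {"dx":0.6,"dy":-0.05,"dz":0.44,"wx":0.52,"wy":0,"wz":-0.66}
    - {"dx":0.61,"dy":0.01,"dz":0.44,"wx":0.52,"wy":0,"wz":-0.66}
    - {"dx":0.61,"dy":0.08,"dz":0.43,"wx":0.52,"wy":0,"wz":-0.66}

```text
time_s: 5.25
eef_pos: [489.9, -213.2, 196.4]
ee_rot: [-0.216, 0.707, 0.628, 0.243]
force: [0.4, -0.3, -3.9]
grip_width: 0.576
grip_force: 86.7
```

```bash
python3 - <<'E'
from h import *
s=ctrl.sense();print(s['time_s'],s['joints'].round(2),s['force'].round(1),s['grip_width']*85.4,s['grip_force'])
plan([([521,-91,85],np.load("Rf.npy"),15)])
E
```

```text
5.25 [-0.84  0.56  1.43  0.48  1.62 -0.81] [ 0.4 -0.3 -3.9] 49.20859214480329 86.67122483253479
-- 15 rows to [521.6 -86.3  88.7]
{"dx":0.1,"dy":0.04,"dz":0.44,"wx":-0,"wy":-1,"wz":0}
{"dx":0.14,"dy":0.05,"dz":0.43,"wx":-0,"wy":-1,"wz":0}
{"dx":0.18,"dy":0.04,"dz":0.41,"wx":-0,"wy":-1,"wz":0}
{"dx":0.23,"dy":0.05,"dz":0.38,"wx":-0,"wy":-1,"wz":0}
{"dx":0.27,"dy":0.04,"dz":0.37,"wx":-0,"wy":-1,"wz":0}
{"dx":0.3,"dy":0.04,"dz":0.33,"wx":-0,"wy":-1,"wz":0}
{"dx":0.33,"dy":0.05,"dz":0.3,"wx":-0,"wy":-1,"wz":0}
{"dx":0.37,"dy":0.04,"dz":0.26,"wx":-0,"wy":-1,"wz":0}
{"dx":0.39,"dy":0.04,"dz":0.22,"wx":-0,"wy":-1,"wz":0}
{"dx":0.41,"dy":0.05,"dz":0.18,"wx":-0,"wy":-1,"wz":0}
{"dx":0.43,"dy":0.04,"dz":0.14,"wx":-0,"wy":-1,"wz":0}
{"dx":0.44,"dy":0.05,"dz":0.09,"wx":-0,"wy":-1,"wz":0}
{"dx":0.45,"dy":0.04,"dz":0.05,"wx":-0,"wy":-1,"wz":0}
{"dx":0.45,"dy":0.04,"dz":-0.01,"wx":-0,"wy":-1,"wz":0}
{"dx":0.44,"dy":0.05,"dz":-0.05,"wx":-0,"wy":-1,"wz":0}
```

step_arm:
  increments:
    - {"dx":0.1,"dy":0.04,"dz":0.44,"wx":0,"wy":-1,"wz":0}
    - {"dx":0.14,"dy":0.05,"dz":0.43,"wx":0,"wy":-1,"wz":0}
    - {"dx":0.18,"dy":0.04,"dz":0.41,"wx":0,"wy":-1,"wz":0}
    - {"dx":0.23,"dy":0.05,"dz":0.38,"wx":0,"wy":-1,"wz":0}
    - {"dx":0.27,"dy":0.04,"dz":0.37,"wx":0,"wy":-1,"wz":0}

```text
time_s: 5.75
eef_pos: [500.7, -171.0, 160.7]
ee_rot: [-0.045, 0.747, 0.661, 0.051]
force: [0.4, -0.8, -2.9]
grip_width: 0.572
grip_force: 86.6
```

step_arm:
  increments:
    - {"dx":0.3,"dy":0.04,"dz":0.33,"wx":0,"wy":-1,"wz":0}
    - {"dx":0.33,"dy":0.05,"dz":0.3,"wx":0,"wy":-1,"wz":0}
    - {"dx":0.37,"dy":0.04,"dz":0.26,"wx":0,"wy":-1,"wz":0}
    - {"dx":0.39,"dy":0.04,"dz":0.22,"wx":0,"wy":-1,"wz":0}
    - {"dx":0.41,"dy":0.05,"dz":0.18,"wx":0,"wy":-1,"wz":0}

```text
time_s: 6.25
eef_pos: [511.5, -128.6, 125.0]
ee_rot: [0.128, 0.736, 0.65, -0.143]
force: [-0.4, -1.5, -4.7]
grip_width: 0.572
grip_force: 86.6
```

```bash
python3 - <<'E'
from h import *
s=ctrl.sense();print(s['time_s'],s['joints'].round(2),s['force'].round(1),s['grip_width']*85.4,s['grip_force'])
plan([([521,-91,85],np.load("Rf.npy"),5)])
E
```

```text
6.25 [-0.31  0.48  1.68 -0.47  0.96  0.09] [-0.4 -1.5 -4.7] 48.830873903249206 86.64318680763245
-- 5 rows to [521.6 -86.3  88.7]
{"dx":0.43,"dy":0.04,"dz":0.14,"wx":0,"wy":-0.99,"wz":-0}
{"dx":0.44,"dy":0.03,"dz":0.09,"wx":0,"wy":-0.99,"wz":-0}
{"dx":0.45,"dy":0.04,"dz":0.05,"wx":0,"wy":-0.99,"wz":-0}
{"dx":0.45,"dy":0.04,"dz":-0,"wx":0,"wy":-0.99,"wz":-0}
{"dx":0.45,"dy":0.04,"dz":-0.05,"wx":0,"wy":-0.99,"wz":-0}
```

step_arm:
  increments:
    - {"dx":0.43,"dy":0.04,"dz":0.14,"wx":0,"wy":-1,"wz":0}
    - {"dx":0.44,"dy":0.03,"dz":0.09,"wx":0,"wy":-1,"wz":0}
    - {"dx":0.45,"dy":0.04,"dz":0.05,"wx":0,"wy":-1,"wz":0}

```text
time_s: 6.55
eef_pos: [517.5, -103.0, 103.2]
ee_rot: [0.228, 0.704, 0.621, -0.256]
force: [-0.2, -1.3, -2.8]
grip_width: 0.574
grip_force: 86.7
```

```bash
python3 - <<'E'
from h import *
s=ctrl.sense();print(s['time_s'],s['joints'].round(2),s['force'].round(1),s['grip_width']*85.4,s['grip_force'])
c=cam("scene"); cv2.imwrite("pics/v6.png",cv2.resize(c["frame"][100:310,130:410],(800,600)))
plan([([521,-91,85],np.load("Rf.npy"),2),([521,-91,27],np.load("Rf.npy"),5)])
E
```

```text
6.55 [-0.14  0.59  1.68 -0.84  1.05  0.49] [-0.2 -1.3 -2.8] 49.05107662938837 86.70079708099365
-- 2 rows to [521.6 -86.3  88.7]
{"dx":0.38,"dy":0.06,"dz":-0.01,"wx":-0,"wy":-0.97,"wz":0.01}
{"dx":0.38,"dy":0.06,"dz":-0.05,"wx":-0,"wy":-0.97,"wz":0.01}
-- 5 rows to [521.6 -86.3  30.7]
{"dx":0.37,"dy":-0,"dz":0.28,"wx":-0,"wy":0,"wz":-0}
{"dx":0.36,"dy":-0,"dz":0.29,"wx":-0,"wy":0,"wz":-0}
{"dx":0.37,"dy":-0,"dz":0.28,"wx":-0,"wy":0,"wz":-0}
{"dx":0.37,"dy":-0,"dz":0.29,"wx":-0,"wy":0,"wz":-0}
{"dx":0.36,"dy":-0,"dz":0.28,"wx":-0,"wy":0,"wz":-0}
```

View pics/v6.png

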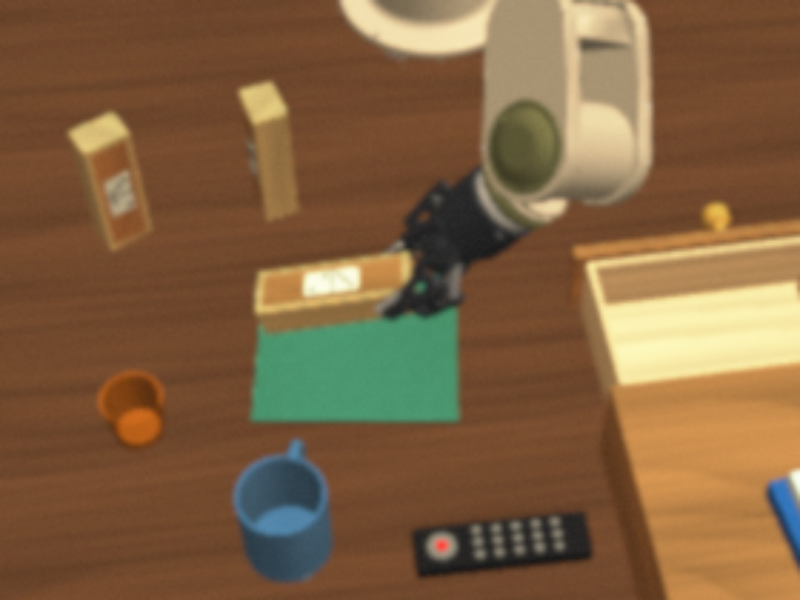

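v6 shows the box nearly flat above the mat (255–410, 250–330) with the hand leaning towards the drawer corner (580,260). I'll turn the box 32° more about the vertical so that the wrist keeps clear of the drawer.

```bash
python3 - <<'E'
from h import *
Rz=Ro.from_euler('z',32,degrees=True).as_matrix(); Rf=Rz@np.load("Rf.npy"); np.save("Rf2.npy",Rf)
plan([([490,-96,85],Rf,6),([490,-96,28],Rf,5)])
E
```

```text
-- 6 rows to [488.  -91.7  88.7]
{"dx":0.08,"dy":-0.2,"dz":0.04,"wx":-0.64,"wy":-0.31,"wz":-0.61}
{"dx":0.09,"dy":-0.19,"dz":0.02,"wx":-0.64,"wy":-0.31,"wz":-0.61}
{"dx":0.11,"dy":-0.19,"dz":0,"wx":-0.64,"wy":-0.31,"wz":-0.61}
{"dx":0.12,"dy":-0.18,"dz":-0.01,"wx":-0.64,"wy":-0.31,"wz":-0.61}
{"dx":0.13,"dy":-0.17,"dz":-0.03,"wx":-0.64,"wy":-0.31,"wz":-0.61}
{"dx":0.13,"dy":-0.16,"dz":-0.04,"wx":-0.64,"wy":-0.31,"wz":-0.61}
-- 5 rows to [488.  -91.7  31.7]
{"dx":0.36,"dy":-0,"dz":0.28,"wx":-0,"wy":-0,"wz":-0}
{"dx":0.36,"dy":-0,"dz":0.28,"wx":-0,"wy":-0,"wz":-0}
{"dx":0.36,"dy":-0.01,"dz":0.28,"wx":-0,"wy":-0,"wz":-0}
{"dx":0.36,"dy":0,"dz":0.29,"wx":-0,"wy":-0,"wz":-0}
{"dx":0.36,"dy":0,"dz":0.28,"wx":-0,"wy":-0,"wz":-0}
```

step_arm:
  increments:
    - {"dx":0.08,"dy":-0.2,"dz":0.04,"wx":-0.64,"wy":-0.31,"wz":-0.61}
    - {"dx":0.09,"dy":-0.19,"dz":0.02,"wx":-0.64,"wy":-0.31,"wz":-0.61}
    - {"dx":0.11,"dy":-0.19,"dz":0,"wx":-0.64,"wy":-0.31,"wz":-0.61}
    - {"dx":0.12,"dy":-0.18,"dz":-0.01,"wx":-0.64,"wy":-0.31,"wz":-0.61}
    - {"dx":0.13,"dy":-0.17,"dz":-0.03,"wx":-0.64,"wy":-0.31,"wz":-0.61}

```text
time_s: 7.1
eef_pos: [502.8, -83.3, 110.7]
ee_rot: [0.323, 0.536, 0.743, -0.238]
force: [1.1, 1.0, -3.4]
grip_width: 0.578
grip_force: 87.6
```

step_arm:
  increments:
    - {"dx":0.13,"dy":-0.16,"dz":-0.04,"wx":-0.64,"wy":-0.31,"wz":-0.61}
    - {"dx":0.36,"dy":0,"dz":0.28,"wx":0,"wy":0,"wz":0}
    - {"dx":0.36,"dy":0,"dz":0.28,"wx":0,"wy":0,"wz":0}
    - {"dx":0.36,"dy":0,"dz":0.28,"wx":0,"wy":0,"wz":0}

```text
time_s: 7.5
eef_pos: [512.4, -64.6, 100.6]
ee_rot: [0.32, 0.508, 0.765, -0.232]
force: [0.7, -0.6, -2.9]
grip_width: 0.575
grip_force: 87.7
```

```bash
python3 - <<'E'
from h import *
s=ctrl.sense();print(s['time_s'],s['joints'].round(2),s['force'].round(1),s['grip_width']*85.4,s['grip_force'])
c=cam("wrist"); cv2.imwrite("pics/v7.png",c["frame"]); print(lm(c,"wrist","domino_box_center"))
c=cam("scene"); print(lm(c,"scene","domino_box_center"),lm(c,"scene","domino_box"))
plan([([490,-96,28],np.load("Rf2.npy"),3),([490,-96,22],np.load("Rf2.npy"),3)])
E
```

```text
7.5 [-0.05  0.51  1.91 -1.23  0.78  0.5 ] [ 0.7 -0.6 -2.9] 49.06620772351179 87.66862392425537
[]
[(0.85, array([ 310.3, -216.6,   72. ])), (0.76, array([ 331.3, -370. ,   79.2])), (0.66, array([ 530.9, -122.3,   92.2]))] [(0.86, array([ 563.8, -189.5,   80.6])), (0.86, array([ 311.9, -211.5,   -1.2])), (0.68, array([ 333.1, -377.2,    1.5]))]
-- 3 rows to [488.  -91.7  31.7]
{"dx":0.54,"dy":-0.41,"dz":0.8,"wx":-0.18,"wy":-0.3,"wz":-0.02}
{"dx":0.56,"dy":-0.42,"dz":0.78,"wx":-0.18,"wy":-0.3,"wz":-0.02}
{"dx":0.59,"dy":-0.44,"dz":0.75,"wx":-0.18,"wy":-0.3,"wz":-0.02}
-- 3 rows to [488.  -91.7  25.7]
{"dx":0.06,"dy":0,"dz":0.05,"wx":-0,"wy":-0,"wz":-0}
{"dx":0.07,"dy":0,"dz":0.05,"wx":-0,"wy":-0,"wz":-0}
{"dx":0.06,"dy":0,"dz":0.04,"wx":-0,"wy":-0,"wz":-0}
```

View pics/v7.png

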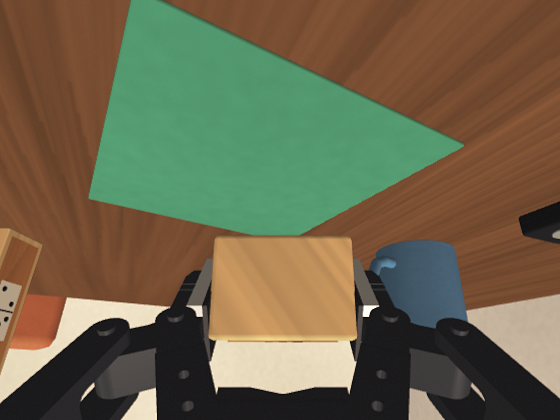

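v7 shows the box held level-ish over the mat; joint 4 has reached its limit (-1.23), so the tool should lean outward from the robot instead. I'll turn the box on to heading 155°.

```bash
python3 - <<'E'
from h import *
Rf=Ro.from_euler('z',72,degrees=True).as_matrix()@np.load("Rf.npy"); np.save("Rf3.npy",Rf)
Ri=Rf@Ro.from_euler('y',35,degrees=True).as_matrix()
M=plan([([475,-110,150],Ri,10),([461.5,-124.5,85],Rf,6),([461.5,-124.5,28],Rf,5)])
E
```

```text
-- 10 rows to [ 473.4 -109.3  155.7]
{"dx":-0.23,"dy":-0.22,"dz":-0.07,"wx":-0.4,"wy":0.46,"wz":-0.6}
{"dx":-0.2,"dy":-0.23,"dz":-0.08,"wx":-0.4,"wy":0.46,"wz":-0.6}
{"dx":-0.19,"dy":-0.24,"dz":-0.11,"wx":-0.4,"wy":0.46,"wz":-0.6}
{"dx":-0.17,"dy":-0.24,"dz":-0.13,"wx":-0.4,"wy":0.46,"wz":-0.6}
{"dx":-0.15,"dy":-0.25,"dz":-0.14,"wx":-0.4,"wy":0.46,"wz":-0.6}
{"dx":-0.12,"dy":-0.25,"dz":-0.16,"wx":-0.4,"wy":0.46,"wz":-0.6}
{"dx":-0.1,"dy":-0.25,"dz":-0.18,"wx":-0.4,"wy":0.46,"wz":-0.6}
{"dx":-0.08,"dy":-0.25,"dz":-0.19,"wx":-0.4,"wy":0.46,"wz":-0.6}
{"dx":-0.05,"dy":-0.24,"dz":-0.2,"wx":-0.4,"wy":0.46,"wz":-0.6}
{"dx":-0.02,"dy":-0.24,"dz":-0.22,"wx":-0.4,"wy":0.46,"wz":-0.6}
-- 6 rows to [ 457.2 -122.5   88.7]
{"dx":0.19,"dy":-0.12,"dz":0.41,"wx":-0.01,"wy":-0.98,"wz":0.01}
{"dx":0.23,"dy":-0.13,"dz":0.39,"wx":-0.01,"wy":-0.98,"wz":0.01}
{"dx":0.26,"dy":-0.12,"dz":0.37,"wx":-0.01,"wy":-0.98,"wz":0.01}
{"dx":0.3,"dy":-0.13,"dz":0.33,"wx":-0.01,"wy":-0.98,"wz":0.01}
{"dx":0.34,"dy":-0.12,"dz":0.3,"wx":-0.01,"wy":-0.98,"wz":0.01}
{"dx":0.36,"dy":-0.13,"dz":0.27,"wx":-0.01,"wy":-0.98,"wz":0.01}
-- 5 rows to [ 457.2 -122.5   31.7]
{"dx":0.36,"dy":-0,"dz":0.28,"wx":0,"wy":0,"wz":-0.01}
{"dx":0.36,"dy":-0,"dz":0.28,"wx":0,"wy":0,"wz":-0.01}
{"dx":0.36,"dy":-0.01,"dz":0.28,"wx":0,"wy":0,"wz":-0.01}
{"dx":0.36,"dy":0,"dz":0.28,"wx":0,"wy":0,"wz":-0.01}
{"dx":0.36,"dy":0,"dz":0.28,"wx":0,"wy":0,"wz":-0.01}
```

step_arm:
  increments:
    - {"dx":-0.23,"dy":-0.22,"dz":-0.07,"wx":-0.4,"wy":0.46,"wz":-0.6}
    - {"dx":-0.2,"dy":-0.23,"dz":-0.08,"wx":-0.4,"wy":0.46,"wz":-0.6}
    - {"dx":-0.19,"dy":-0.24,"dz":-0.11,"wx":-0.4,"wy":0.46,"wz":-0.6}
    - {"dx":-0.17,"dy":-0.24,"dz":-0.13,"wx":-0.4,"wy":0.46,"wz":-0.6}
    - {"dx":-0.15,"dy":-0.25,"dz":-0.14,"wx":-0.4,"wy":0.46,"wz":-0.6}

```text
time_s: 8.25
eef_pos: [493.0, -86.6, 128.6]
ee_rot: [0.239, 0.373, 0.886, -0.139]
force: [-0.5, 0.3, -3.2]
grip_width: 0.578
grip_force: 87.6
```

step_arm:
  increments:
    - {"dx":-0.12,"dy":-0.25,"dz":-0.16,"wx":-0.4,"wy":0.46,"wz":-0.6}
    - {"dx":-0.1,"dy":-0.25,"dz":-0.18,"wx":-0.4,"wy":0.46,"wz":-0.6}
    - {"dx":-0.08,"dy":-0.25,"dz":-0.19,"wx":-0.4,"wy":0.46,"wz":-0.6}
    - {"dx":-0.05,"dy":-0.24,"dz":-0.2,"wx":-0.4,"wy":0.46,"wz":-0.6}
    - {"dx":-0.02,"dy":-0.24,"dz":-0.22,"wx":-0.4,"wy":0.46,"wz":-0.6}

```text
time_s: 8.75
eef_pos: [473.6, -105.2, 152.0]
ee_rot: [0.152, 0.236, 0.958, -0.049]
force: [-0.8, -0.2, -3.4]
grip_width: 0.576
grip_force: 87.6
```

```bash
python3 - <<'E'
from h import *
s=ctrl.sense();print(s['time_s'],s['joints'].round(2),s['force'].round(1),s['grip_width']*85.4,s['grip_force'])
Rf=np.load("Rf3.npy"); print(T()[:3,:3].round(2))
M=plan([([461.5,-124.5,85],Rf,6),([461.5,-124.5,28],Rf,5)])
E
```

```text
8.75 [-0.44  0.22  1.96 -0.06  0.64 -1.49] [-0.8 -0.2 -3.4] 49.22711574430161 87.56399631500244
[[-0.84  0.47  0.27]
 [ 0.44  0.88 -0.17]
 [-0.32 -0.02 -0.95]]
-- 6 rows to [ 457.2 -122.5   88.7]
{"dx":0.17,"dy":-0.14,"dz":0.39,"wx":-0.08,"wy":-0.93,"wz":-0.05}
{"dx":0.22,"dy":-0.15,"dz":0.37,"wx":-0.08,"wy":-0.93,"wz":-0.05}
{"dx":0.24,"dy":-0.15,"dz":0.35,"wx":-0.08,"wy":-0.93,"wz":-0.05}
{"dx":0.29,"dy":-0.15,"dz":0.32,"wx":-0.08,"wy":-0.93,"wz":-0.05}
{"dx":0.31,"dy":-0.15,"dz":0.29,"wx":-0.08,"wy":-0.93,"wz":-0.05}
{"dx":0.34,"dy":-0.15,"dz":0.25,"wx":-0.08,"wy":-0.93,"wz":-0.05}
-- 5 rows to [ 457.2 -122.5   31.7]
{"dx":0.36,"dy":-0,"dz":0.28,"wx":0.01,"wy":-0,"wz":0}
{"dx":0.36,"dy":-0,"dz":0.28,"wx":0.01,"wy":-0,"wz":0}
{"dx":0.35,"dy":-0,"dz":0.29,"wx":0.01,"wy":-0,"wz":0}
{"dx":0.36,"dy":-0,"dz":0.28,"wx":0.01,"wy":-0,"wz":0}
{"dx":0.36,"dy":-0,"dz":0.28,"wx":0.01,"wy":-0,"wz":0}
```

Joint 5 would run short with the outward lean as well. I'll fit a kinematic model from the readings so I can choose a final heading the arm can reach.

```bash
cat > kin.py <<'E'
from h import *
from scipy.optimize import least_squares
def chain(q,p):
    h,a,L1,L2,Lt,b=p
    R=Ro.from_euler('z',q[0]); X=[np.array([0,0,h])]
    x=X[-1]+R.apply([a,0,0]); R=R*Ro.from_euler('y',q[1]); x=x+R.apply([0,0,L1]); X.append(x)
    R=R*Ro.from_euler('y',q[2]); x=x+R.apply([b,0,L2]); X.append(x)
    R=R*Ro.from_euler('z',SG*q[3])*Ro.from_euler('y',q[4]); x=x+R.apply([0,0,Lt]); X.append(x)
    R=R*Ro.from_euler('z',q[5]); return R,X
SG=1
D=[([-1.4594,.31288,1.49771,0,1.331,-.22338],[172.5,-495.9,256.3]),([-1.327,.421,1.444,.569,1.503,-.414],[355.3,-434.5,259.3]),
([-1.234,.535,1.554,.671,1.298,-.501],[411.1,-404.4,166.1])]
D2=[([-.84,.56,1.43,.48,1.62,-.81],[489.9,-213.2,196.4]),([-.31,.48,1.68,-.47,.96,.09],[511.5,-128.6,125]),([-.14,.59,1.68,-.84,1.05,.49],[517.5,-103,103.2]),([-.05,.51,1.91,-1.23,.78,.5],[512.4,-64.6,100.6]),([-.44,.22,1.96,-.06,.64,-1.49],[473.6,-105.2,152])]
best=None
for SG in (1,-1):
    f=least_squares(lambda p:np.concatenate([(chain(q,p)[1][-1]-x)*w for DD,w in((D,3),(D2,1)) for q,x in DD]),[300,0,400,400,200,0])
    if best is None or f.cost<best[0]: best=(f.cost,f.x,SG)
cost,P,SG=best
LO=np.array([-2.94,-.97,.19,-1.23,.02,-2.88]);HI=np.array([2.94,2.17,2.56,4.37,3.11,2.88])
q=ctrl.sense()['joints']; R6=(chain(q,P)[0].inv()*Ro.from_matrix(T()[:3,:3]))
def ik(g,R,q0):
    tgt=np.array(g)-6*R[:,2]
    def e(q):
        r,X=chain(q,P); return np.r_[(X[-1]-tgt)/100,((r*R6).inv()*Ro.from_matrix(R)).as_rotvec()]
    return least_squares(e,np.clip(q0,LO+.01,HI-.01),bounds=(LO,HI))
E
cat > k1.py <<'E'
from kin import *
print(cost,P.round(1),SG,np.degrees(R6.magnitude()))
Rf=np.load("Rf.npy"); c=np.array([514,-149])
for hd in range(-180,180,20):
    R=Ro.from_euler('z',hd-83,degrees=True).as_matrix()@Rf
    a=np.radians(hd); g=[*(c+58*np.array([np.cos(a),np.sin(a)])),26]
    b=min((ik(g,R,q0) for q0 in ([-.3,.5,1.6,.5,1,0],[-.3,.5,1.6,1.6,1,0],[-.3,.7,1.2,.2,2.,1.5],[-.3,.7,1.2,3,1,-1.5])),key=lambda f:f.cost)
    print(hd,round(b.cost,5),b.x.round(2),[x.round().tolist() for x in chain(b.x,P)[1][1:3]])
E
python3 k1.py
```

```text
141000.73749763114 [ 227.7 -114.5  688.1  468.   375.3  148.6] 1 90.00000000000003
-180 0.0 [-0.76  0.75  2.37  2.36  0.89  1.59] [[255.0, -244.0, 732.0], [156.0, -149.0, 261.0]]
-160 0.0 [-0.99  0.7   2.14  1.56  0.87  1.95] [[181.0, -277.0, 752.0], [177.0, -272.0, 261.0]]
-140 0.0 [-1.01  0.73  1.89  1.1   1.07  2.17] [[184.0, -291.0, 741.0], [240.0, -379.0, 261.0]]
-120 0.0 [-0.94  0.79  1.64  0.84  1.31  2.24] [[221.0, -302.0, 712.0], [335.0, -459.0, 261.0]]
-100 0.0 [-0.84  0.87  1.4   0.67  1.55  2.22] [[274.0, -304.0, 674.0], [452.0, -502.0, 261.0]]
-80 0.0 [-0.72  0.94  1.18  0.53  1.77  2.15] [[334.0, -291.0, 632.0], [576.0, -502.0, 261.0]]
-60 0.0 [-0.59  1.01  0.99  0.39  1.96  2.02] [[391.0, -259.0, 592.0], [693.0, -459.0, 261.0]]
-40 0.0 [-0.45  1.06  0.86  0.23  2.1   1.84] [[439.0, -211.0, 562.0], [789.0, -379.0, 261.0]]
-20 0.0 [-0.31  1.09  0.8   0.04  2.16  1.62] [[471.0, -150.0, 548.0], [851.0, -271.0, 261.0]]
0 0.0 [-0.17  1.08  0.83 -0.16  2.13  1.38] [[484.0, -83.0, 554.0], [872.0, -149.0, 261.0]]
20 0.0 [-0.03  1.03  0.93 -0.33  2.02  1.18] [[477.0, -15.0, 579.0], [851.0, -26.0, 261.0]]
40 0.0 [ 0.1   0.97  1.1  -0.48  1.85  1.03] [[451.0, 47.0, 616.0], [788.0, 81.0, 261.0]]
60 0.0 [ 0.23  0.9   1.31 -0.61  1.64  0.94] [[412.0, 96.0, 658.0], [693.0, 161.0, 261.0]]
80 0.0 [ 0.34  0.82  1.54 -0.77  1.4   0.9 ] [[365.0, 129.0, 698.0], [576.0, 204.0, 261.0]]
100 0.0 [ 0.42  0.75  1.79 -0.98  1.16  0.93] [[323.0, 146.0, 731.0], [452.0, 204.0, 261.0]]
120 0.00246 [ 0.44  0.7   2.   -1.23  0.96  0.96] [[296.0, 138.0, 756.0], [359.0, 168.0, 269.0]]
140 0.04993 [ 0.29  0.58  2.06 -1.23  0.73  0.57] [[254.0, 76.0, 802.0], [342.0, 103.0, 319.0]]
160 0.08199 [-0.26  0.46  2.17 -1.23  0.02 -0.27] [[185.0, -49.0, 844.0], [283.0, -75.0, 363.0]]
```

```bash
python3 - <<'E'
s=open('kin.py').read()
s=s[:s.index("def chain")]+'''def chain(q,p):
    R=Ro.from_euler('z',q[0]); X=[np.array([0,0,p[0]])]; x=X[0]
    R=R*Ro.from_euler('y',q[1]); x=x+R.apply([0,p[1],p[2]]); X.append(x)
    R=R*Ro.from_euler('y',q[2]); x=x+R.apply([p[3],0,p[4]]); X.append(x)
    R=R*Ro.from_euler('z',SG*q[3]); R=R*Ro.from_euler('y',q[4]); x=x+R.apply([p[5],p[6],p[7]]); X.append(x)
    R=R*Ro.from_euler('z',q[5]); return R,X
'''+s[s.index("SG=1"):].replace("[300,0,400,400,200,0]","[200,100,400,0,400,0,0,200]")
s=s.replace("LO=","""QT=[[0,.98602,.1666,0],[-.085,.919,.26,.284],[-.09,.908,.265,.312],[-.216,.707,.628,.243],[.128,.736,.65,-.143],[.228,.704,.621,-.256],[.32,.508,.765,-.232],[.152,.236,.958,-.049]]
LO=""")
open('kin.py','w').write(s)
t=open('k1.py').read().replace("Rf=np.load","""
for (q,x),w in zip(D+D2,QT):
    r,X=chain(q,P); print((X[-1]-x).round(0),np.degrees(((r*R6).inv()*Ro.from_quat(w[1:]+w[:1])).as_rotvec()).round(1))
Rf=np.load""",1)
open('k1.py','w').write(t)
E
python3 k1.py | head -9
```

```text
19.616505238328337 [ 2.018e+02  1.167e+02  4.366e+02  3.750e+01  3.987e+02  7.000e-01
 -2.000e-01  2.297e+02] 1 90.00000000000003
[0. 0. 0.] [0. 0. 0.]
[0. 0. 0.] [ 0. -0.  0.]
[-0. -0.  0.] [-0. -0.  0.]
[ 1. -1. -2.] [ 0.   0.1 -0.2]
[ 1. -3. -1.] [-0.1  0.1 -0.4]
[-2. -2.  1.] [-0.3  0.1 -0. ]
[1. 3. 0.] [ 0.4 -0.1  0.1]
```

```bash
python3 k1.py | tail -18
```

```text
-180 0.0 [-0.89  0.57  2.35  2.09  0.79  1.81] [[240.0, -112.0, 568.0], [270.0, -149.0, 171.0]]
-160 0.0 [-1.01  0.61  2.19  1.51  0.88  2.01] [[233.0, -150.0, 559.0], [285.0, -233.0, 171.0]]
-140 0.0 [-1.02  0.69  1.96  1.11  1.06  2.14] [[245.0, -173.0, 540.0], [328.0, -306.0, 171.0]]
-120 0.0 [-0.96  0.78  1.71  0.84  1.28  2.18] [[272.0, -187.0, 511.0], [393.0, -361.0, 171.0]]
-100 0.0 [-0.88  0.89  1.45  0.64  1.51  2.15] [[307.0, -188.0, 475.0], [472.0, -389.0, 171.0]]
-80 0.0 [-0.78  1.01  1.19  0.48  1.73  2.06] [[344.0, -177.0, 435.0], [557.0, -389.0, 171.0]]
-60 0.0 [-0.68  1.11  0.97  0.31  1.92  1.92] [[378.0, -153.0, 396.0], [636.0, -360.0, 171.0]]
-40 0.0 [-0.56  1.19  0.79  0.12  2.06  1.71] [[405.0, -118.0, 364.0], [701.0, -306.0, 171.0]]
-20 0.0 [-0.45  1.23  0.71 -0.1   2.11  1.46] [[421.0, -75.0, 348.0], [743.0, -232.0, 171.0]]
0 0.0 [-0.35  1.21  0.75 -0.3   2.04  1.21] [[424.0, -29.0, 356.0], [758.0, -149.0, 171.0]]
20 0.0 [-0.25  1.14  0.89 -0.48  1.88  1.02] [[414.0, 17.0, 383.0], [743.0, -66.0, 171.0]]
40 0.0 [-0.16  1.05  1.1  -0.64  1.67  0.88] [[392.0, 56.0, 420.0], [701.0, 8.0, 171.0]]
60 0.0 [-0.09  0.94  1.35 -0.81  1.42  0.81] [[361.0, 86.0, 460.0], [636.0, 62.0, 171.0]]
80 0.0 [-0.05  0.83  1.61 -1.02  1.16  0.79] [[326.0, 102.0, 498.0], [557.0, 91.0, 171.0]]
100 0.00277 [-0.06  0.72  1.83 -1.23  0.92  0.75] [[294.0, 99.0, 530.0], [487.0, 88.0, 179.0]]
120 0.04056 [-0.16  0.59  1.96 -1.23  0.65  0.44] [[259.0, 77.0, 564.0], [446.0, 48.0, 211.0]]
140 0.07824 [-0.39  0.45  2.13 -1.23  0.18 -0.07] [[221.0, 36.0, 594.0], [386.0, -31.0, 236.0]]
160 0.0825 [-0.53  0.42  2.19  1.17  0.02 -2.88] [[213.0, 10.0, 600.0], [358.0, -74.0, 236.0]]
```

```bash
cat > k2.py <<'E'
from kin import *
Rf=Ro.from_euler('z',-53,degrees=True).as_matrix()@np.load("Rf.npy"); np.save("Rf4.npy",Rf)
Ri=Rf@Ro.from_euler('y',50,degrees=True).as_matrix()
q=ctrl.sense()['joints']
for g,R in (([490,-130,185],Ri),([564,-120,85],Rf),([564,-120,25],Rf)):
    f=ik(g,R,q); q=f.x; print(round(f.cost,6),q.round(2))
M=plan([([490,-130,185],Ri,20)])
plan([([564,-120,85],Rf,10),([564,-120,28],Rf,5)],M)
E
python3 k2.py
```

```text
0.0 [-0.48  0.35  1.63 -0.03  1.18  0.58]
0.0 [-0.2   1.01  0.99 -0.57  1.85  0.9 ]
0.0 [-0.2   1.1   0.99 -0.56  1.78  0.94]
-- 21 rows to [ 490.2 -129.9  191. ]
{"dx":-0.07,"dy":-0.03,"dz":-0.05,"wx":0.17,"wy":0.09,"wz":0.96}
{"dx":-0.07,"dy":-0.02,"dz":-0.06,"wx":0.17,"wy":0.09,"wz":0.96}
{"dx":-0.08,"dy":-0.02,"dz":-0.05,"wx":0.17,"wy":0.09,"wz":0.96}
{"dx":-0.07,"dy":-0.01,"dz":-0.06,"wx":0.17,"wy":0.09,"wz":0.96}
{"dx":-0.08,"dy":0,"dz":-0.05,"wx":0.17,"wy":0.09,"wz":0.96}
{"dx":-0.07,"dy":0.01,"dz":-0.06,"wx":0.17,"wy":0.09,"wz":0.96}
{"dx":-0.07,"dy":0.01,"dz":-0.06,"wx":0.17,"wy":0.09,"wz":0.96}
{"dx":-0.08,"dy":0.01,"dz":-0.06,"wx":0.17,"wy":0.09,"wz":0.96}
{"dx":-0.06,"dy":0.02,"dz":-0.06,"wx":0.17,"wy":0.09,"wz":0.96}
{"dx":-0.07,"dy":0.03,"dz":-0.06,"wx":0.17,"wy":0.09,"wz":0.96}
{"dx":-0.06,"dy":0.04,"dz":-0.06,"wx":0.17,"wy":0.09,"wz":0.96}
{"dx":-0.06,"dy":0.03,"dz":-0.06,"wx":0.17,"wy":0.09,"wz":0.96}
{"dx":-0.05,"dy":0.05,"dz":-0.06,"wx":0.17,"wy":0.09,"wz":0.96}
{"dx":-0.05,"dy":0.04,"dz":-0.07,"wx":0.17,"wy":0.09,"wz":0.96}
{"dx":-0.04,"dy":0.05,"dz":-0.07,"wx":0.
[... 661 characters left out ...]
wx":-0.01,"wy":-0.83,"wz":-0}
{"dx":0.43,"dy":0.11,"dz":0.27,"wx":-0.01,"wy":-0.83,"wz":-0}
{"dx":0.45,"dy":0.11,"dz":0.23,"wx":-0.01,"wy":-0.83,"wz":-0}
{"dx":0.46,"dy":0.12,"dz":0.19,"wx":-0.01,"wy":-0.83,"wz":-0}
{"dx":0.48,"dy":0.11,"dz":0.14,"wx":-0.01,"wy":-0.83,"wz":-0}
{"dx":0.5,"dy":0.11,"dz":0.11,"wx":-0.01,"wy":-0.83,"wz":-0}
{"dx":0.5,"dy":0.11,"dz":0.07,"wx":-0.01,"wy":-0.83,"wz":-0}
-- 5 rows to [ 568.1 -117.6   31.7]
{"dx":0.36,"dy":0,"dz":0.28,"wx":-0,"wy":-0,"wz":-0}
{"dx":0.36,"dy":0,"dz":0.28,"wx":-0,"wy":-0,"wz":-0}
{"dx":0.36,"dy":0,"dz":0.28,"wx":-0,"wy":-0,"wz":-0}
{"dx":0.35,"dy":0,"dz":0.28,"wx":-0,"wy":-0,"wz":-0}
{"dx":0.36,"dy":0,"dz":0.28,"wx":-0,"wy":-0,"wz":-0}
```

step_arm:
  increments:
    - {"dx":-0.07,"dy":-0.03,"dz":-0.15,"wx":0.17,"wy":0.09,"wz":0.96}
    - {"dx":-0.07,"dy":-0.02,"dz":-0.15,"wx":0.17,"wy":0.09,"wz":0.96}
    - {"dx":-0.08,"dy":-0.02,"dz":-0.15,"wx":0.17,"wy":0.09,"wz":0.96}
    - {"dx":-0.07,"dy":-0.01,"dz":-0.15,"wx":0.17,"wy":0.09,"wz":0.96}
    - {"dx":-0.08,"dy":0,"dz":-0.05,"wx":0.17,"wy":0.09,"wz":0.96}

```text
time_s: 9.25
eef_pos: [475.5, -109.6, 170.4]
ee_rot: [0.128, 0.478, 0.868, -0.047]
force: [-0.2, 0.2, -3.4]
grip_width: 0.578
grip_force: 87.5
```

step_arm:
  increments:
    - {"dx":-0.07,"dy":0.01,"dz":-0.06,"wx":0.17,"wy":0.09,"wz":0.96}
    - {"dx":-0.07,"dy":0.01,"dz":-0.06,"wx":0.17,"wy":0.09,"wz":0.96}
    - {"dx":-0.08,"dy":0.01,"dz":-0.06,"wx":0.17,"wy":0.09,"wz":0.96}
    - {"dx":-0.06,"dy":0.02,"dz":-0.06,"wx":0.17,"wy":0.09,"wz":0.96}
    - {"dx":-0.07,"dy":0.03,"dz":-0.06,"wx":0.17,"wy":0.09,"wz":0.96}

```text
time_s: 9.75
eef_pos: [479.3, -115.3, 179.6]
ee_rot: [0.094, 0.685, 0.721, -0.041]
force: [0.3, -0.3, -3.7]
grip_width: 0.578
grip_force: 87.5
```

step_arm:
  increments:
    - {"dx":-0.06,"dy":0.04,"dz":-0.03,"wx":0.17,"wy":0.09,"wz":0.96}
    - {"dx":-0.06,"dy":0.03,"dz":-0.03,"wx":0.17,"wy":0.09,"wz":0.96}
    - {"dx":-0.05,"dy":0.05,"dz":-0.03,"wx":0.17,"wy":0.09,"wz":0.96}
    - {"dx":-0.05,"dy":0.04,"dz":-0.03,"wx":0.17,"wy":0.09,"wz":0.96}
    - {"dx":-0.04,"dy":0.05,"dz":-0.03,"wx":0.17,"wy":0.09,"wz":0.96}

```text
time_s: 10.25
eef_pos: [483.5, -121.8, 184.8]
ee_rot: [0.054, 0.847, 0.528, -0.032]
force: [0.2, 0.2, -3.7]
grip_width: 0.573
grip_force: 87.5
```

step_arm:
  increments:
    - {"dx":-0.04,"dy":0.06,"dz":-0.03,"wx":0.17,"wy":0.09,"wz":0.96}
    - {"dx":-0.03,"dy":0.05,"dz":-0.03,"wx":0.17,"wy":0.09,"wz":0.96}
    - {"dx":-0.02,"dy":0.06,"dz":-0.03,"wx":0.17,"wy":0.09,"wz":0.96}
    - {"dx":-0.02,"dy":0.05,"dz":-0.03,"wx":0.17,"wy":0.09,"wz":0.96}
    - {"dx":-0.01,"dy":0.06,"dz":-0.03,"wx":0.17,"wy":0.09,"wz":0.96}

```text
time_s: 10.75
eef_pos: [487.4, -128.2, 189.1]
ee_rot: [0.01, 0.954, 0.3, -0.021]
force: [0.6, -0.2, -2.9]
grip_width: 0.576
grip_force: 87.5
```

```bash
python3 - <<'E'
from h import *
s=ctrl.sense();print(s['time_s'],s['joints'].round(2),s['force'].round(1),s['eef_pos'].round(1),s['grip_width']*85.4,s['grip_force'])
Rf=np.load("Rf4.npy")
plan([([564,-120,85],Rf,10)])
E
```

```text
10.75 [-0.47  0.34  1.64 -0.05  1.17  0.51] [ 0.6 -0.2 -2.9] [ 487.4 -128.2  189.1] 49.14886555510941 87.54600048065186
-- 10 rows to [ 568.1 -117.6   88.7]
{"dx":0.31,"dy":0.15,"dz":0.39,"wx":0.05,"wy":-0.82,"wz":0.07}
{"dx":0.34,"dy":0.14,"dz":0.36,"wx":0.05,"wy":-0.82,"wz":0.07}
{"dx":0.37,"dy":0.15,"dz":0.33,"wx":0.05,"wy":-0.82,"wz":0.07}
{"dx":0.4,"dy":0.15,"dz":0.29,"wx":0.05,"wy":-0.82,"wz":0.07}
{"dx":0.42,"dy":0.14,"dz":0.26,"wx":0.05,"wy":-0.82,"wz":0.07}
{"dx":0.45,"dy":0.14,"dz":0.23,"wx":0.05,"wy":-0.82,"wz":0.07}
{"dx":0.46,"dy":0.14,"dz":0.18,"wx":0.05,"wy":-0.82,"wz":0.07}
{"dx":0.48,"dy":0.14,"dz":0.14,"wx":0.05,"wy":-0.82,"wz":0.07}
{"dx":0.49,"dy":0.13,"dz":0.1,"wx":0.05,"wy":-0.82,"wz":0.07}
{"dx":0.49,"dy":0.13,"dz":0.05,"wx":0.05,"wy":-0.82,"wz":0.07}
```

step_arm:
  increments:
    - {"dx":0.31,"dy":0.15,"dz":0.39,"wx":0.05,"wy":-0.82,"wz":0.07}
    - {"dx":0.34,"dy":0.14,"dz":0.36,"wx":0.05,"wy":-0.82,"wz":0.07}
    - {"dx":0.37,"dy":0.15,"dz":0.33,"wx":0.05,"wy":-0.82,"wz":0.07}
    - {"dx":0.4,"dy":0.15,"dz":0.29,"wx":0.05,"wy":-0.82,"wz":0.07}
    - {"dx":0.42,"dy":0.14,"dz":0.26,"wx":0.05,"wy":-0.82,"wz":0.07}

```text
time_s: 11.25
eef_pos: [528.4, -122.7, 138.8]
ee_rot: [0.064, 0.932, 0.275, -0.228]
force: [-0.2, 0.4, -3.8]
grip_width: 0.572
grip_force: 87.6
```

step_arm:
  increments:
    - {"dx":0.45,"dy":0.14,"dz":0.23,"wx":0.05,"wy":-0.82,"wz":0.07}
    - {"dx":0.46,"dy":0.14,"dz":0.18,"wx":0.05,"wy":-0.82,"wz":0.07}
    - {"dx":0.48,"dy":0.14,"dz":0.14,"wx":0.05,"wy":-0.82,"wz":0.07}
    - {"dx":0.49,"dy":0.13,"dz":0.1,"wx":0.05,"wy":-0.82,"wz":0.07}
    - {"dx":0.49,"dy":0.13,"dz":0.05,"wx":0.05,"wy":-0.82,"wz":0.07}

```text
time_s: 11.75
eef_pos: [568.8, -117.2, 88.4]
ee_rot: [0.113, 0.868, 0.235, -0.424]
force: [0.6, -1.1, -3.9]
grip_width: 0.573
grip_force: 87.6
```

```bash
python3 - <<'E'
from h import *
s=ctrl.sense();print(s['time_s'],s['joints'].round(2),s['force'].round(1),s['eef_pos'].round(1),s['grip_width']*85.4,s['grip_force'])
Rf=np.load("Rf4.npy")
c=cam("scene"); print(lm(c,"scene","domino_box_center"),lm(c,"scene","domino_box"))
cv2.imwrite("pics/v8.png",cv2.resize(c["frame"][100:310,130:410],(800,600)))
plan([([564,-120,29],Rf,6),([564,-120,23],Rf,4)])
E
```

```text
11.75 [-0.2   1.01  0.99 -0.57  1.85  0.89] [ 0.6 -1.1 -3.9] [ 568.8 -117.2   88.4] 48.92356974394195 87.64847874641418
[(0.84, array([ 309.3, -214.3,   75.3])), (0.8, array([ 333.6, -372.9,   75.4])), (0.64, array([ 514.5, -149.1,   83.4]))] [(0.75, array([ 314.4, -210. ,   -2.7])), (0.66, array([ 451. , -186.2,   85.4])), (0.63, array([ 332.4, -376.7,   -0.9])), (0.16, array([454.2, 230.2,  72.4]))]
-- 6 rows to [ 568.1 -117.6   32.7]
{"dx":0.28,"dy":0.01,"dz":0.23,"wx":-0,"wy":-0,"wz":0.01}
{"dx":0.28,"dy":0,"dz":0.22,"wx":-0,"wy":-0,"wz":0.01}
{"dx":0.29,"dy":0.01,"dz":0.23,"wx":-0,"wy":-0,"wz":0.01}
{"dx":0.28,"dy":0,"dz":0.22,"wx":-0,"wy":-0,"wz":0.01}
{"dx":0.28,"dy":0.01,"dz":0.23,"wx":-0,"wy":-0,"wz":0.01}
{"dx":0.28,"dy":0,"dz":0.22,"wx":-0,"wy":-0,"wz":0.01}
-- 4 rows to [ 568.1 -117.6   26.7]
{"dx":0.05,"dy":0,"dz":0.04,"wx":-0,"wy":-0,"wz":0.01}
{"dx":0.04,"dy":0,"dz":0.03,"wx":-0,"wy":-0,"wz":0.01}
{"dx":0.05,"dy":0,"dz":0.04,"wx":-0,"wy":-0,"wz":0.01}
{"dx":0.05,"dy":0,"dz":0.04,"wx":-0,"wy":-0,"wz":0.01}
```

View pics/v8.png

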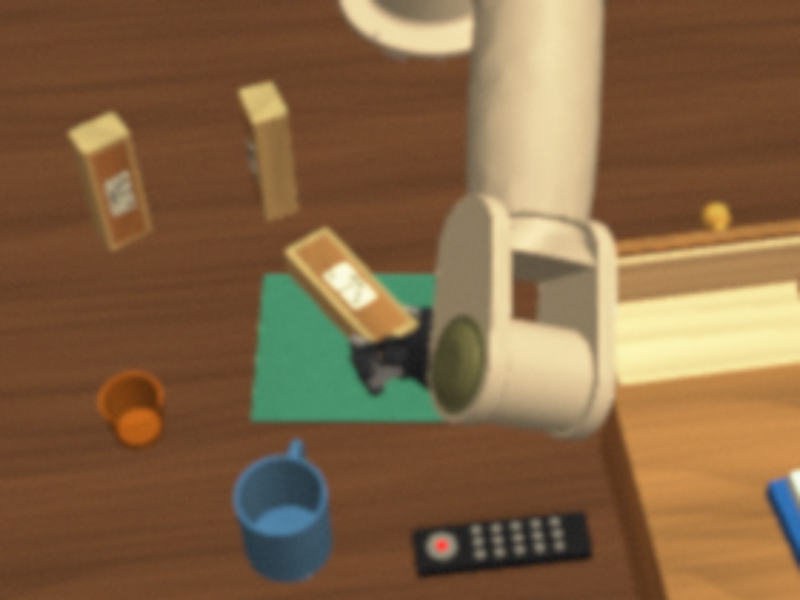

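v8 shows the box level over the mat with a broad side down, clear of mug, remote and tealight. The wrist is near the chest corner (615,380), so I'll put the box down 22 mm farther to the right.

```bash
python3 - <<'E'
from h import *
Rf=np.load("Rf4.npy")
plan([([563,-142,30],Rf,6),([563,-142,22],Rf,6)])
E
```

```text
-- 6 rows to [ 567.1 -139.6   33.7]
{"dx":0.23,"dy":0.13,"dz":0.28,"wx":-0,"wy":-0,"wz":0.01}
{"dx":0.22,"dy":0.13,"dz":0.29,"wx":-0,"wy":-0,"wz":0.01}
{"dx":0.23,"dy":0.13,"dz":0.28,"wx":-0,"wy":-0,"wz":0.01}
{"dx":0.23,"dy":0.13,"dz":0.28,"wx":-0,"wy":-0,"wz":0.01}
{"dx":0.23,"dy":0.12,"dz":0.29,"wx":-0,"wy":-0,"wz":0.01}
{"dx":0.22,"dy":0.13,"dz":0.28,"wx":-0,"wy":-0,"wz":0.01}
-- 6 rows to [ 567.1 -139.6   25.7]
{"dx":0.04,"dy":0,"dz":0.03,"wx":-0,"wy":-0,"wz":0}
{"dx":0.04,"dy":0,"dz":0.04,"wx":-0,"wy":-0,"wz":0}
{"dx":0.05,"dy":0,"dz":0.03,"wx":-0,"wy":-0,"wz":0}
{"dx":0.04,"dy":0,"dz":0.03,"wx":-0,"wy":-0,"wz":0}
{"dx":0.04,"dy":0,"dz":0.03,"wx":-0,"wy":-0,"wz":0}
{"dx":0.04,"dy":0,"dz":0.04,"wx":-0,"wy":-0,"wz":0}
```

step_arm:
  increments:
    - {"dx":0.23,"dy":0.13,"dz":0.28,"wx":0,"wy":0,"wz":0}
    - {"dx":0.22,"dy":0.13,"dz":0.29,"wx":0,"wy":0,"wz":0}
    - {"dx":0.23,"dy":0.13,"dz":0.28,"wx":0,"wy":0,"wz":0}
    - {"dx":0.23,"dy":0.13,"dz":0.28,"wx":0,"wy":0,"wz":0}
    - {"dx":0.23,"dy":0.12,"dz":0.28,"wx":0,"wy":0,"wz":0}

```text
time_s: 12.4
eef_pos: [567.4, -136.5, 43.8]
ee_rot: [0.112, 0.868, 0.236, -0.422]
force: [0.3, 0.4, -2.3]
grip_width: 0.577
grip_force: 87.7
```

step_arm:
  increments:
    - {"dx":0.22,"dy":0.13,"dz":0.28,"wx":0,"wy":0,"wz":0}
    - {"dx":0,"dy":0,"dz":0,"wx":0,"wy":0,"wz":0}

```text
time_s: 12.6
eef_pos: [566.7, -140.2, 34.2]
ee_rot: [0.112, 0.868, 0.236, -0.423]
force: [-0.5, -0.5, -3.8]
grip_width: 0.576
grip_force: 87.7
```

step_arm:
  increments:
    - {"dx":0.04,"dy":0,"dz":0.03,"wx":0,"wy":0,"wz":0}
    - {"dx":0.04,"dy":0,"dz":0.03,"wx":0,"wy":0,"wz":0}
    - {"dx":0,"dy":0,"dz":0,"wx":0,"wy":0,"wz":0}

```text
time_s: 12.9
eef_pos: [567.5, -139.5, 33.4]
ee_rot: [0.112, 0.868, 0.236, -0.422]
force: [0.1, -1.0, -2.1]
grip_width: 0.575
grip_force: 87.7
```

step_arm:
  increments:
    - {"dx":0.04,"dy":0,"dz":0.03,"wx":0,"wy":0,"wz":0}
    - {"dx":0,"dy":0,"dz":0,"wx":0,"wy":0,"wz":0}

```text
time_s: 13.1
eef_pos: [567.4, -139.6, 32.0]
ee_rot: [0.112, 0.868, 0.236, -0.422]
force: [-0.6, 0.5, -2.9]
grip_width: 0.575
grip_force: 87.7
```

step_arm:
  increments:
    - {"dx":0.04,"dy":0,"dz":0.03,"wx":0,"wy":0,"wz":0}
    - {"dx":0,"dy":0,"dz":0,"wx":0,"wy":0,"wz":0}

```text
time_s: 13.3
eef_pos: [567.4, -139.6, 30.6]
ee_rot: [0.112, 0.868, 0.236, -0.423]
force: [0.1, 0.4, -3.3]
grip_width: 0.576
grip_force: 87.7
```

```bash
python3 - <<'E'
from h import *
s=ctrl.sense();print(s['time_s'],s['force'].round(1),s['wrist_torque'].round(2),s['eef_pos'].round(1)); M=T(); print(M.round(3), (M[:3,3]+6*M[:3,2]).round(1))
E
```

```text
13.3 [ 0.1  0.4 -3.3] [ 0.49 -0.84 -0.01] [ 567.4 -139.6   30.6]
[[ 5.32000e-01  5.04000e-01 -6.81000e-01  5.67373e+02]
 [ 3.14000e-01 -8.64000e-01 -3.94000e-01 -1.39650e+02]
 [-7.86000e-01 -5.00000e-03 -6.18000e-01  3.06090e+01]
 [ 0.00000e+00  0.00000e+00  0.00000e+00  1.00000e+00]] [ 563.3 -142.    26.9]
```

Not in contact yet; I'll keep lowering in small steps.

step_arm:
  increments:
    - {"dx":0.05,"dy":0,"dz":0.04,"wx":0,"wy":0,"wz":0}
    - {"dx":0,"dy":0,"dz":0,"wx":0,"wy":0,"wz":0}

```text
time_s: 13.5
eef_pos: [567.3, -139.7, 28.9]
ee_rot: [0.112, 0.868, 0.236, -0.423]
force: [0.6, -0.2, -3.8]
grip_width: 0.573
grip_force: 87.7
```

step_arm:
  increments:
    - {"dx":0.03,"dy":0,"dz":0.03,"wx":0,"wy":0,"wz":0}
    - {"dx":0,"dy":0,"dz":0,"wx":0,"wy":0,"wz":0}

```text
time_s: 13.7
eef_pos: [567.3, -139.8, 28.0]
ee_rot: [0.112, 0.868, 0.236, -0.423]
force: [-0.1, -0.0, -3.0]
grip_width: 0.57
grip_force: 87.7
```

step_arm:
  increments:
    - {"dx":0.03,"dy":0,"dz":0.02,"wx":0,"wy":0,"wz":0}
    - {"dx":0,"dy":0,"dz":0,"wx":0,"wy":0,"wz":0}

```text
time_s: 13.9
eef_pos: [567.4, -139.7, 27.7]
ee_rot: [0.112, 0.868, 0.235, -0.423]
force: [-0.5, 0.0, 0.3]
grip_width: 0.576
grip_force: 88.1
```

step_arm:
  increments:
    - {"dx":0.02,"dy":0,"dz":0.02,"wx":0,"wy":0,"wz":0}
    - {"dx":0,"dy":0,"dz":0,"wx":0,"wy":0,"wz":0}

```text
time_s: 14.1
eef_pos: [567.4, -139.7, 27.6]
ee_rot: [0.113, 0.868, 0.235, -0.423]
force: [-2.0, 1.4, 6.0]
grip_width: 0.573
grip_force: 88.5
```

step_arm:
  increments:
    - {"dx":0,"dy":0,"dz":0,"wx":0,"wy":0,"wz":0}
    - {"dx":0,"dy":0,"dz":0,"wx":0,"wy":0,"wz":0}
    - {"dx":0,"dy":0,"dz":0,"wx":0,"wy":0,"wz":0}
    - {"dx":0,"dy":0,"dz":0,"wx":0,"wy":0,"wz":0}
  fingers: 70

```text
time_s: 14.5
eef_pos: [567.3, -139.8, 26.4]
ee_rot: [0.112, 0.868, 0.236, -0.423]
force: [-0.4, -0.2, 0.1]
grip_width: 0.819
grip_force: 0.0
```

```bash
cat > k3.py <<'E'
from kin import *
s=ctrl.sense();print(s['time_s'],s['force'].round(1),s['eef_pos'].round(1))
M=T();R=M[:3,:3]; g=M[:3,3]+6*R[:,2]
c=cam("scene"); print(lm(c,"scene","domino_box_center"),[ (round(d['p'],2),np.array(d['point'])) for d in []])
# back out along tool axis, then stand upright above the box
Ru=ori(np.degrees(np.arctan2(R[1,1],R[0,1])),0)
plan([(g-80*R[:,2],R,5),([513,-171,150],Ru,10)])
E
python3 k3.py
```

```text
14.5 [-0.4 -0.2  0.1] [ 567.3 -139.8   26.4]
[(0.77, array([ 510.2, -172.9,   23.8])), (0.66, array([ 330.7, -368.9,   75.3])), (0.6, array([ 307.7, -216.6,   76.5]))] []
-- 5 rows to [ 621.7 -108.3   75.8]
{"dx":0,"dy":-0,"dz":-0.64,"wx":-0,"wy":-0,"wz":-0}
{"dx":0,"dy":-0,"dz":-0.64,"wx":-0,"wy":-0,"wz":-0}
{"dx":0,"dy":-0,"dz":-0.64,"wx":-0,"wy":-0,"wz":-0}
{"dx":0,"dy":-0,"dz":-0.64,"wx":-0,"wy":-0,"wz":-0}
{"dx":0,"dy":-0,"dz":-0.64,"wx":-0,"wy":-0,"wz":-0}
-- 10 rows to [ 513. -171.  156.]
{"dx":-0.56,"dy":-0,"dz":0.2,"wx":-0,"wy":0.86,"wz":0}
{"dx":-0.58,"dy":-0.01,"dz":0.14,"wx":-0,"wy":0.86,"wz":0}
{"dx":-0.59,"dy":-0,"dz":0.09,"wx":-0,"wy":0.86,"wz":0}
{"dx":-0.59,"dy":-0.01,"dz":0.04,"wx":-0,"wy":0.86,"wz":0}
{"dx":-0.6,"dy":0,"dz":-0.01,"wx":-0,"wy":0.86,"wz":0}
{"dx":-0.59,"dy":-0,"dz":-0.07,"wx":-0,"wy":0.86,"wz":0}
{"dx":-0.58,"dy":-0.01,"dz":-0.12,"wx":-0,"wy":0.86,"wz":0}
{"dx":-0.57,"dy":-0,"dz":-0.17,"wx":-0,"wy":0.86,"wz":0}
{"dx":-0.56,"dy":-0,"dz":-0.22,"wx":-0,"wy":0.86,"wz":0}
{"dx":-0.53,"dy":-0.01,"dz":-0.28,"wx":-0,"wy":0.86,"wz":0}
```

step_arm:
  increments:
    - {"dx":-0.3,"dy":0,"dz":-0.4,"wx":0,"wy":0,"wz":0}
    - {"dx":-0.5,"dy":0,"dz":-0.4,"wx":0,"wy":0,"wz":0}
    - {"dx":-0.5,"dy":0,"dz":-0.4,"wx":0,"wy":0,"wz":0}
    - {"dx":-0.6,"dy":0,"dz":-0.5,"wx":0,"wy":0,"wz":0}

```text
time_s: 15.0
eef_pos: [571.0, -138.0, 92.0]
ee_rot: [0.112, 0.868, 0.236, -0.422]
force: [-0.2, 0.5, 0.2]
grip_width: 0.824
grip_force: 0.0
```

```bash
cat > k3.py <<'E'
from h import *
s=ctrl.sense();print(s['time_s'],s['force'].round(1),s['eef_pos'].round(1))
M=T();R=M[:3,:3]
c=cam("scene"); print(lm(c,"scene","domino_box_center"))
for d in eyes.cut_out("scene","domino_box"):
    r=cv2.minAreaRect(np.argwhere(d["mask"])[:,::-1].astype(np.float32)); print(round(d["p"],2),r)
Ru=ori(np.degrees(np.arctan2(R[1,1],R[0,1])),0); print(np.degrees(np.arctan2(R[1,1],R[0,1])))
plan([([511,-172,160],Ru,10)])
E
python3 k3.py
```

```text
15.0 [-0.2  0.5  0.2] [ 571. -138.   92.]
[(0.94, array([ 511.1, -171.3,   22.1])), (0.8, array([ 334.8, -371.5,   75.6])), (0.74, array([ 308.9, -213.7,   77. ]))]
0.97 ((168.68682861328125, 162.4593963623047), (46.564579010009766, 21.455394744873047), 77.7352294921875)
0.86 ((224.00997924804688, 152.0699920654297), (46.24478530883789, 14.9906644821167), 81.8698959350586)
0.83 ((245.76438903808594, 217.21322631835938), (53.67306137084961, 21.11610984802246), 47.862403869628906)
-59.747460682628486
-- 10 rows to [ 511. -172.  166.]
{"dx":-0.4,"dy":-0.01,"dz":0.03,"wx":-0,"wy":0.86,"wz":0}
{"dx":-0.41,"dy":-0,"dz":0,"wx":-0,"wy":0.86,"wz":0}
{"dx":-0.4,"dy":-0.01,"dz":-0.04,"wx":-0,"wy":0.86,"wz":0}
{"dx":-0.4,"dy":-0,"dz":-0.07,"wx":-0,"wy":0.86,"wz":0}
{"dx":-0.39,"dy":-0.01,"dz":-0.11,"wx":-0,"wy":0.86,"wz":0}
{"dx":-0.38,"dy":-0,"dz":-0.15,"wx":-0,"wy":0.86,"wz":0}
{"dx":-0.37,"dy":-0.01,"dz":-0.17,"wx":-0,"wy":0.86,"wz":0}
{"dx":-0.34,"dy":-0,"dz":-0.21,"wx":-0,"wy":0.86,"wz":0}
{"dx":-0.33,"dy":-0.01,"dz":-0.24,"wx":-0,"wy":0.86,"wz":0}
{"dx":-0.3,"dy":-0,"dz":-0.27,"wx":-0,"wy":0.86,"wz":0}
```

step_arm:
  increments:
    - {"dx":-0.4,"dy":-0.01,"dz":0.03,"wx":0,"wy":0.86,"wz":0}
    - {"dx":-0.41,"dy":0,"dz":0,"wx":0,"wy":0.86,"wz":0}
    - {"dx":-0.4,"dy":-0.01,"dz":-0.04,"wx":0,"wy":0.86,"wz":0}
    - {"dx":-0.4,"dy":0,"dz":-0.07,"wx":0,"wy":0.86,"wz":0}
    - {"dx":-0.39,"dy":-0.01,"dz":-0.11,"wx":0,"wy":0.86,"wz":0}

```text
time_s: 15.65
eef_pos: [540.3, -154.8, 127.0]
ee_rot: [0.056, 0.941, 0.255, -0.217]
force: [-0.0, 0.2, 0.5]
grip_width: 0.818
grip_force: 0.0
```

step_arm:
  increments:
    - {"dx":-0.38,"dy":0,"dz":-0.15,"wx":0,"wy":0.86,"wz":0}
    - {"dx":-0.37,"dy":-0.01,"dz":-0.17,"wx":0,"wy":0.86,"wz":0}
    - {"dx":-0.34,"dy":0,"dz":-0.21,"wx":0,"wy":0.86,"wz":0}
    - {"dx":-0.33,"dy":-0.01,"dz":-0.24,"wx":0,"wy":0.86,"wz":0}
    - {"dx":-0.3,"dy":0,"dz":-0.27,"wx":0,"wy":0.86,"wz":0}

```text
time_s: 16.15
eef_pos: [510.2, -172.0, 164.1]
ee_rot: [-0.002, 0.965, 0.261, -0.001]
force: [1.2, 0.2, -0.0]
grip_width: 0.822
grip_force: 0.0
```

```bash
cat > k4.py <<'E'
from h import *
s=ctrl.sense();print(s['time_s'],s['joints'].round(2),s['eef_pos'].round(1))
M=T();R=M[:3,:3]
for n in("wrist","top"):
    c=cam(n,"9"+n+".png"); print(n,lm(c,n,"domino_box_center"),lm(c,n,"mat"))
    for d in eyes.cut_out(n,"domino_box"):
        r=cv2.minAreaRect(np.argwhere(d["mask"])[:,::-1].astype(np.float32)); b=cv2.boxPoints(r)
        Q=np.array([ray(c,*p,39 if n=="wrist" else 39)[:2] for p in b]); e=[Q[1]-Q[0],Q[2]-Q[1]]
        print(round(d["p"],2),Q.mean(0).round(1),[(round(np.hypot(*v)),round(np.degrees(np.arctan2(v[1],v[0])),1)) for v in e])
    for l in("drawer_space","chest_drawer0_handle"): print(l,lm(c,n,l))
cv2.imwrite("pics/v9.png",np.hstack([cv2.resize(cv2.imread("pics/9wrist.png"),(400,300)),cv2.resize(cv2.imread("pics/9top.png"),(400,300))]))
E
python3 k4.py
```

```text
16.15 [-0.54  0.43  1.58  0.    1.13  0.5 ] [ 510.2 -172.   164.1]
wrist [(0.82, array([ 511.3, -169.3,   18.2]))] [(0.76, array([ 514.5, -144.9,    0.8]))]
0.96 [ 344.  -202.8] [(45, np.float64(14.6)), (33, np.float64(-77.4))]
0.63 [ 514.5 -170.1] [(49, np.float64(-59.8)), (149, np.float64(-147.7))]
drawer_space []
chest_drawer0_handle []
top [(0.76, array([ 313.1, -215.8,   75.2])), (0.75, array([ 327.4, -376.4,   78.2])), (0.49, array([ 511.9, -173.2,   25.7])), (0.22, array([ 449. , -211.5,   22.3]))] [(0.66, array([ 516.4, -146.2,    5.5]))]
0.72 [ 326.2 -387.6] [(81, np.float64(-62.9)), (69, np.float64(-153.3))]
0.72 [ 301.5 -222. ] [(55, np.float64(-79.2)), (69, np.float64(-169.6))]
0.66 [ 511.1 -166.6] [(31, np.float64(-51.5)), (152, np.float64(-141.8))]
drawer_space [(0.8, array([581. , 196.1,  24.6]))]
chest_drawer0_handle [(0.74, array([459.6, 226.7,  72.5]))]
```

View pics/v9.png

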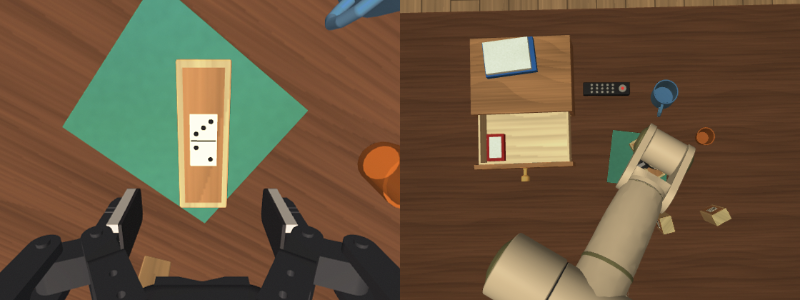

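v9 (wrist view, left) shows the box lying flat on the mat, broad side up, square to the fingers. In the top view all other things are unmoved. I'll regrasp at the middle.

```bash
python3 - <<'E'
from h import *
plan([([513,-170.5,50],ori(-59.7,0),6),([513,-170.5,27],ori(-59.7,0),3)])
E
```

```text
-- 6 rows to [ 513.  -170.5   56. ]
{"dx":0.02,"dy":0,"dz":0.72,"wx":-0.01,"wy":0.01,"wz":-0}
{"dx":0.02,"dy":0.01,"dz":0.72,"wx":-0.01,"wy":0.01,"wz":-0}
{"dx":0.02,"dy":-0,"dz":0.72,"wx":-0.01,"wy":0.01,"wz":-0}
{"dx":0.01,"dy":0,"dz":0.71,"wx":-0.01,"wy":0.01,"wz":-0}
{"dx":0.02,"dy":0,"dz":0.72,"wx":-0.01,"wy":0.01,"wz":-0}
{"dx":0.02,"dy":0,"dz":0.72,"wx":-0.01,"wy":0.01,"wz":-0}
-- 3 rows to [ 513.  -170.5   33. ]
{"dx":-0,"dy":-0,"dz":0.31,"wx":0,"wy":-0.01,"wz":-0}
{"dx":-0,"dy":-0,"dz":0.3,"wx":0,"wy":-0.01,"wz":-0}
{"dx":-0,"dy":-0,"dz":0.31,"wx":0,"wy":-0.01,"wz":-0}
```

step_arm:
  increments:
    - {"dx":0.02,"dy":0,"dz":0.72,"wx":0,"wy":0.01,"wz":0}
    - {"dx":0.02,"dy":0,"dz":0.72,"wx":-0.01,"wy":0.01,"wz":0}
    - {"dx":0.02,"dy":0,"dz":0.72,"wx":-0.01,"wy":0.01,"wz":0}
    - {"dx":0.01,"dy":0,"dz":0.71,"wx":0,"wy":0.01,"wz":0}
    - {"dx":0.02,"dy":0,"dz":0.72,"wx":0,"wy":0,"wz":0}
  fingers: 74
  squeeze: 60

```text
time_s: 17.25
eef_pos: [512.4, -170.6, 73.6]
ee_rot: [-0.001, 0.965, 0.261, -0.0]
force: [-0.1, 0.2, -0.1]
grip_width: 0.864
grip_force: 0.0
```

step_arm:
  increments:
    - {"dx":0.02,"dy":0,"dz":0.6,"wx":0,"wy":0,"wz":0}
    - {"dx":0,"dy":0,"dz":0.4,"wx":0,"wy":0,"wz":0}
    - {"dx":0,"dy":0,"dz":0.3,"wx":0,"wy":0,"wz":0}
    - {"dx":0,"dy":0,"dz":0.3,"wx":0,"wy":0,"wz":0}

```text
time_s: 17.65
eef_pos: [513.0, -170.5, 34.1]
ee_rot: [-0.001, 0.965, 0.261, -0.0]
force: [-0.6, -0.1, 0.5]
grip_width: 0.869
grip_force: 0.0
```

step_arm:
  increments:
    - {"dx":0,"dy":0,"dz":0,"wx":0,"wy":0,"wz":0}
    - {"dx":0,"dy":0,"dz":0,"wx":0,"wy":0,"wz":0}
    - {"dx":0,"dy":0,"dz":0,"wx":0,"wy":0,"wz":0}
    - {"dx":0,"dy":0,"dz":0,"wx":0,"wy":0,"wz":0}
    - {"dx":0,"dy":0,"dz":0,"wx":0,"wy":0,"wz":0}
  fingers: 40
  squeeze: 60

```text
time_s: 18.15
eef_pos: [513.0, -170.5, 34.9]
ee_rot: [-0.001, 0.965, 0.261, 0.0]
force: [-0.6, -0.1, 4.6]
grip_width: 0.574
grip_force: 64.1
```

```bash
cat > k5.py <<'E'
from kin import *
q=ctrl.sense()['joints']; M=T();R=M[:3,:3];g=M[:3,3]+6*R[:,2]; Rd=ori(1,0); np.save("Rd.npy",Rd)
for gg in ([579,196,160],[579,196,48]):
    f=ik(gg,Rd,q); q=f.x; print(round(f.cost,6),q.round(2))
plan([(g+[0,0,130],R,6),([579,196,160],Rd,18)])
E
python3 k5.py
```

```text
0.0 [0.13 0.58 1.34 0.   1.22 0.12]
0.0 [ 0.13  0.71  1.43 -0.    1.    0.12]
-- 6 rows to [ 513.  -170.5  164.9]
{"dx":0,"dy":-0,"dz":-0.87,"wx":0,"wy":0,"wz":0}
{"dx":0,"dy":-0,"dz":-0.86,"wx":0,"wy":0,"wz":0}
{"dx":0,"dy":-0,"dz":-0.87,"wx":0,"wy":0,"wz":0}
{"dx":0,"dy":-0,"dz":-0.87,"wx":0,"wy":0,"wz":0}
{"dx":0,"dy":-0.01,"dz":-0.86,"wx":0,"wy":0,"wz":0}
{"dx":0,"dy":0,"dz":-0.87,"wx":0,"wy":0,"wz":0}
-- 18 rows to [579. 196. 166.]
{"dx":0.54,"dy":-0.63,"dz":-0,"wx":-0,"wy":-0,"wz":-0.56}
{"dx":0.57,"dy":-0.6,"dz":-0,"wx":-0,"wy":-0,"wz":-0.56}
{"dx":0.61,"dy":-0.56,"dz":-0,"wx":-0,"wy":-0,"wz":-0.56}
{"dx":0.64,"dy":-0.52,"dz":-0.01,"wx":-0,"wy":-0,"wz":-0.56}
{"dx":0.67,"dy":-0.49,"dz":0,"wx":-0,"wy":-0,"wz":-0.56}
{"dx":0.69,"dy":-0.45,"dz":0,"wx":-0,"wy":-0,"wz":-0.56}
{"dx":0.72,"dy":-0.41,"dz":0,"wx":-0,"wy":-0,"wz":-0.56}
{"dx":0.75,"dy":-0.36,"dz":-0,"wx":-0,"wy":-0,"wz":-0.56}
{"dx":0.76,"dy":-0.32,"dz":-0,"wx":-0,"wy":-0,"wz":-0.56}
{"dx":0.78,"dy":-0.27,"dz":-0,"wx":-0,"wy":-0,"wz":-0.56}
{"dx":0.8,"dy":-0.23,"dz":-0.01,"wx":-0,"wy":-0,"wz":-0.56}
{"dx":0.81,"dy":-0.18,"dz":0,"wx":-0,"wy":-0,"wz":-0.56}
{"dx":0.81,"dy":-0.13,"dz":0,"wx":-0,"wy":-0,"wz":-0.56}
{"dx":0.83,"dy":-0.08,"dz":0,"wx":-0,"wy":-0,"wz":-0.56}
{"dx":0.82,"dy":-0.04,"dz":-0,"wx":-0,"wy":-0,"wz":-0.56}
{"dx":0.83,"dy":0.01,"dz":-0,"wx":-0,"wy":-0,"wz":-0.56}
{"dx":0.82,"dy":0.06,"dz":-0,"wx":-0,"wy":-0,"wz":-0.56}
{"dx":0.82,"dy":0.11,"dz":-0.01,"wx":-0,"wy":-0,"wz":-0.56}
```

step_arm:
  increments:
    - {"dx":0,"dy":0,"dz":-0.5,"wx":0,"wy":0,"wz":0}
    - {"dx":0,"dy":0,"dz":-0.9,"wx":0,"wy":0,"wz":0}
    - {"dx":0,"dy":0,"dz":-0.95,"wx":0,"wy":0,"wz":0}
    - {"dx":0,"dy":0,"dz":-0.95,"wx":0,"wy":0,"wz":0}
    - {"dx":0,"dy":0,"dz":-0.95,"wx":0,"wy":0,"wz":0}

```text
time_s: 18.65
eef_pos: [512.5, -170.3, 141.9]
ee_rot: [-0.001, 0.965, 0.261, -0.001]
force: [0.0, 1.5, -3.3]
grip_width: 0.576
grip_force: 63.3
```

step_arm:
  increments:
    - {"dx":0,"dy":0,"dz":-0.95,"wx":0,"wy":0,"wz":0}
    - {"dx":0.54,"dy":-0.63,"dz":0,"wx":0,"wy":0,"wz":-0.56}
    - {"dx":0.57,"dy":-0.6,"dz":0,"wx":0,"wy":0,"wz":-0.56}
    - {"dx":0.61,"dy":-0.56,"dz":0,"wx":0,"wy":0,"wz":-0.56}
    - {"dx":0.64,"dy":-0.52,"dz":0,"wx":0,"wy":0,"wz":-0.56}

```text
time_s: 19.15
eef_pos: [527.4, -88.2, 164.8]
ee_rot: [-0.001, 0.928, 0.373, -0.0]
force: [1.0, -0.6, -2.3]
grip_width: 0.571
grip_force: 63.5
```

step_arm:
  increments:
    - {"dx":0.67,"dy":-0.49,"dz":0,"wx":0,"wy":0,"wz":-0.56}
    - {"dx":0.69,"dy":-0.45,"dz":0,"wx":0,"wy":0,"wz":-0.56}
    - {"dx":0.72,"dy":-0.41,"dz":0,"wx":0,"wy":0,"wz":-0.56}
    - {"dx":0.75,"dy":-0.36,"dz":0,"wx":0,"wy":0,"wz":-0.56}
    - {"dx":0.76,"dy":-0.32,"dz":0,"wx":0,"wy":0,"wz":-0.56}

```text
time_s: 19.65
eef_pos: [545.5, 13.6, 165.0]
ee_rot: [-0.001, 0.863, 0.505, -0.0]
force: [-0.2, 0.8, -3.3]
grip_width: 0.574
grip_force: 63.5
```

```bash
python3 - <<'E'
from h import *
s=ctrl.sense();print(s['time_s'],s['joints'].round(2),s['force'].round(1),s['eef_pos'].round(1),s['grip_width']*85.4,s['grip_force'])
for n in ("scene","top"):
    c=cam(n); print(lm(c,n,"drawer_space"))
plan([([579,196,160],np.load("Rd.npy"),10)])
E
```

```text
19.65 [-0.19  0.45  1.56  0.    1.14  0.32] [-0.2  0.8 -3.3] [545.5  13.6 165. ] 48.99325156729727 63.47700119018555
[(0.72, array([580.3, 195. ,  25.1]))]
[(0.71, array([580.4, 195.2,  24.6]))]
-- 10 rows to [579. 196. 166.]
{"dx":0.7,"dy":-0.24,"dz":-0,"wx":-0,"wy":-0,"wz":-0.51}
{"dx":0.72,"dy":-0.21,"dz":-0.01,"wx":-0,"wy":-0,"wz":-0.51}
{"dx":0.73,"dy":-0.17,"dz":-0,"wx":-0,"wy":-0,"wz":-0.51}
{"dx":0.73,"dy":-0.13,"dz":-0,"wx":-0,"wy":-0,"wz":-0.51}
{"dx":0.74,"dy":-0.09,"dz":-0.01,"wx":-0,"wy":-0,"wz":-0.51}
{"dx":0.74,"dy":-0.05,"dz":-0,"wx":-0,"wy":-0,"wz":-0.51}
{"dx":0.75,"dy":-0.01,"dz":-0.01,"wx":-0,"wy":-0,"wz":-0.51}
{"dx":0.74,"dy":0.03,"dz":0,"wx":-0,"wy":-0,"wz":-0.51}
{"dx":0.75,"dy":0.07,"dz":-0,"wx":-0,"wy":-0,"wz":-0.51}
{"dx":0.73,"dy":0.11,"dz":-0.01,"wx":-0,"wy":-0,"wz":-0.51}
```

step_arm:
  increments:
    - {"dx":0.7,"dy":-0.24,"dz":0,"wx":0,"wy":0,"wz":-0.51}
    - {"dx":0.72,"dy":-0.21,"dz":0,"wx":0,"wy":0,"wz":-0.51}
    - {"dx":0.73,"dy":-0.17,"dz":0,"wx":0,"wy":0,"wz":-0.51}
    - {"dx":0.73,"dy":-0.13,"dz":0,"wx":0,"wy":0,"wz":-0.51}
    - {"dx":0.74,"dy":-0.09,"dz":0,"wx":0,"wy":0,"wz":-0.51}

```text
time_s: 20.35
eef_pos: [562.5, 104.0, 164.9]
ee_rot: [-0.001, 0.789, 0.614, -0.0]
force: [0.7, 0.1, -3.0]
grip_width: 0.576
grip_force: 63.4
```

step_arm:
  increments:
    - {"dx":0.74,"dy":-0.05,"dz":0,"wx":0,"wy":0,"wz":-0.51}
    - {"dx":0.75,"dy":-0.01,"dz":0,"wx":0,"wy":0,"wz":-0.51}
    - {"dx":0.74,"dy":0.03,"dz":0,"wx":0,"wy":0,"wz":-0.51}
    - {"dx":0.75,"dy":0.07,"dz":0,"wx":0,"wy":0,"wz":-0.51}
    - {"dx":0.73,"dy":0.11,"dz":0,"wx":0,"wy":0,"wz":-0.51}

```text
time_s: 20.85
eef_pos: [579.5, 195.5, 165.0]
ee_rot: [-0.001, 0.7, 0.714, 0.0]
force: [-0.2, 0.3, -2.7]
grip_width: 0.574
grip_force: 63.4
```

```bash
python3 - <<'E'
from h import *
s=ctrl.sense();print(s['time_s'],s['joints'].round(2),s['force'].round(1),s['eef_pos'].round(1))
for n in ("scene","top","wrist"):
    c=cam(n,"10"+n+".png"); print(lm(c,n,"drawer_space"),lm(c,n,"domino_box_center"))
cv2.imwrite("pics/v10.png",np.hstack([cv2.resize(cv2.imread("pics/10wrist.png"),(400,300)),cv2.resize(cv2.imread("pics/10scene.png")[130:340,280:560],(400,300))]))
plan([([579.5,195.5,60],np.load("Rd.npy"),5)])
E
```

```text
20.85 [0.13 0.58 1.34 0.   1.22 0.11] [-0.2  0.3 -2.7] [579.5 195.5 165. ]
[(0.64, array([579.4, 193.3,  22.8]))] [(0.85, array([576.1, 194.2, 153.2])), (0.84, array([ 331.5, -372.3,   75.3]))]
[(0.89, array([580.1, 195.1,  25.2])), (0.44, array([575.7, 195.9, 153.9])), (0.26, array([755.5, -44. ,  -7.9]))] [(0.68, array([575.3, 194.8, 151.8])), (0.58, array([ 312. , -215.3,   77.7])), (0.55, array([ 325.2, -374.4,   79.6]))]
[] [(0.67, array([576.9, 196.3, 151.2]))]
-- 5 rows to [579.5 195.5  66. ]
{"dx":0,"dy":0,"dz":0.79,"wx":-0,"wy":-0,"wz":0}
{"dx":0,"dy":0,"dz":0.8,"wx":-0,"wy":-0,"wz":0}
{"dx":0.01,"dy":0.01,"dz":0.79,"wx":-0,"wy":-0,"wz":0}
{"dx":-0,"dy":-0,"dz":0.79,"wx":-0,"wy":-0,"wz":0}
{"dx":-0,"dy":-0,"dz":0.79,"wx":-0,"wy":-0,"wz":0}
```

View pics/v10.png

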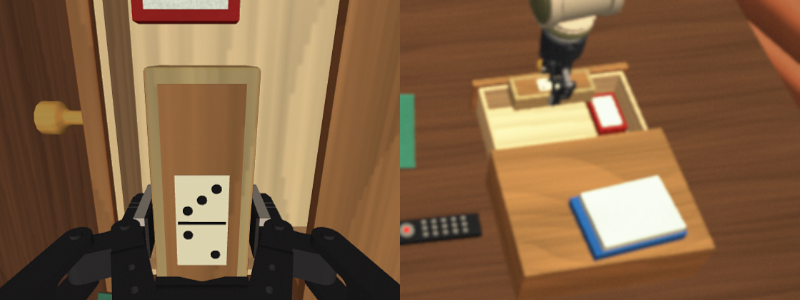

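v10 shows the box over the open drawer, parallel to it, between the front wall (wrist view, left at about 100) and the chest edge (330), with the cards ahead. Lowering.

step_arm:
  increments:
    - {"dx":0,"dy":0.12,"dz":0.8,"wx":0,"wy":0,"wz":0}
    - {"dx":0,"dy":0,"dz":0.8,"wx":0,"wy":0,"wz":0}
    - {"dx":0,"dy":0,"dz":0.8,"wx":0,"wy":0,"wz":0}
    - {"dx":0,"dy":0,"dz":0.8,"wx":0,"wy":0,"wz":0}
    - {"dx":0,"dy":0,"dz":0.7,"wx":0,"wy":0,"wz":0}

```text
time_s: 21.8
eef_pos: [582.1, 195.6, 66.5]
ee_rot: [-0.001, 0.701, 0.714, 0.0]
force: [0.2, 0.1, -3.7]
grip_width: 0.575
grip_force: 63.6
```

step_arm:
  increments:
    - {"dx":0,"dy":0,"dz":0.25,"wx":0,"wy":0,"wz":0}
    - {"dx":0,"dy":0,"dz":0.1,"wx":0,"wy":0,"wz":0}
    - {"dx":0,"dy":0,"dz":0,"wx":0,"wy":0,"wz":0}

```text
time_s: 22.1
eef_pos: [582.5, 196.0, 59.3]
ee_rot: [-0.001, 0.7, 0.714, 0.001]
force: [-0.4, 0.0, -3.1]
grip_width: 0.574
grip_force: 63.3
```

step_arm:
  increments:
    - {"dx":0,"dy":0,"dz":0.06,"wx":0,"wy":0,"wz":0}
    - {"dx":0,"dy":0,"dz":0,"wx":0,"wy":0,"wz":0}

```text
time_s: 22.3
eef_pos: [582.4, 196.2, 57.8]
ee_rot: [-0.001, 0.7, 0.714, 0.001]
force: [-0.1, -0.3, -3.3]
grip_width: 0.576
grip_force: 63.3
```

step_arm:
  increments:
    - {"dx":0,"dy":0,"dz":0.07,"wx":0,"wy":0,"wz":0}
    - {"dx":0,"dy":0,"dz":0,"wx":0,"wy":0,"wz":0}

```text
time_s: 22.5
eef_pos: [582.2, 196.2, 55.5]
ee_rot: [-0.001, 0.7, 0.714, 0.0]
force: [-0.1, -0.3, -3.0]
grip_width: 0.576
grip_force: 63.3
```

step_arm:
  increments:
    - {"dx":0,"dy":0,"dz":0.04,"wx":0,"wy":0,"wz":0}
    - {"dx":0,"dy":0,"dz":0,"wx":0,"wy":0,"wz":0}

```text
time_s: 22.7
eef_pos: [582.2, 196.2, 54.4]
ee_rot: [-0.001, 0.7, 0.714, 0.0]
force: [0.4, 0.3, -3.8]
grip_width: 0.574
grip_force: 63.3
```

step_arm:
  increments:
    - {"dx":0,"dy":0,"dz":0.04,"wx":0,"wy":0,"wz":0}
    - {"dx":0,"dy":0,"dz":0,"wx":0,"wy":0,"wz":0}

```text
time_s: 22.9
eef_pos: [582.5, 196.2, 53.9]
ee_rot: [-0.001, 0.7, 0.714, 0.001]
force: [0.5, 1.1, 1.2]
grip_width: 0.572
grip_force: 63.7
```

step_arm:
  increments:
    - {"dx":0,"dy":0,"dz":0,"wx":0,"wy":0,"wz":0}
    - {"dx":0,"dy":0,"dz":0,"wx":0,"wy":0,"wz":0}
    - {"dx":0,"dy":0,"dz":0,"wx":0,"wy":0,"wz":0}
    - {"dx":0,"dy":0,"dz":0,"wx":0,"wy":0,"wz":0}
  fingers: 66

```text
time_s: 23.3
eef_pos: [582.3, 196.2, 53.5]
ee_rot: [-0.001, 0.7, 0.714, 0.0]
force: [-1.1, -0.9, 0.4]
grip_width: 0.771
grip_force: 0.0
```

step_arm:
  increments:
    - {"dx":0,"dy":0,"dz":-0.3,"wx":0,"wy":0,"wz":0}
    - {"dx":0,"dy":0,"dz":-0.7,"wx":0,"wy":0,"wz":0}
    - {"dx":0,"dy":0,"dz":-1,"wx":0,"wy":0,"wz":0}
    - {"dx":0,"dy":0,"dz":-1,"wx":0,"wy":0,"wz":0}
    - {"dx":0,"dy":0,"dz":-1,"wx":0,"wy":0,"wz":0}

```text
time_s: 23.8
eef_pos: [582.3, 195.9, 155.1]
ee_rot: [-0.001, 0.7, 0.714, 0.001]
force: [0.7, 0.1, -0.2]
grip_width: 0.775
grip_force: 0.0
```

step_arm:
  increments:
    - {"dx":0,"dy":0,"dz":-1,"wx":0,"wy":0,"wz":0}
    - {"dx":0,"dy":0,"dz":-1,"wx":0,"wy":0,"wz":0}
  fingers: 0

```text
time_s: 24.0
eef_pos: [582.3, 195.9, 205.2]
ee_rot: [-0.001, 0.7, 0.714, 0.001]
force: [0.8, -0.2, 0.2]
grip_width: 0.439
grip_force: 0.0
```

```bash
cat > k6.py <<'E'
from kin import *
s=ctrl.sense();print(s['time_s'],s['joints'].round(2),s['force'].round(1),s['eef_pos'].round(1))
for n in ("scene","top","wrist"):
    c=cam(n); print(n,lm(c,n,"drawer_space"),lm(c,n,"domino_box_center"),lm(c,n,"chest_drawer0_handle"))
q=s['joints']; Rd=np.load("Rd.npy")
for gg in ([400,225,150],[400,228,75],[440,228,75],[620,228,75]):
    for l in (0,):
        f=ik(gg,Rd,q); print(gg,round(f.cost,6),f.x.round(2))
    R=Rd@Ro.from_euler('x',-40,degrees=True).as_matrix(); f=ik(gg,R,q); print(R[:,2].round(2),round(f.cost,6),f.x.round(2))
E
python3 k6.py
```

```text
24.0 [0.13 0.55 1.28 0.   1.31 0.11] [ 0.8 -0.2  0.2] [582.3 195.9 205.2]
scene [(0.62, array([580.2, 194.7,  25.4]))] [(0.94, array([ 308.5, -216. ,   76.6])), (0.89, array([ 333.1, -371.1,   75.2])), (0.57, array([578.4, 196.7,  42.7])), (0.43, array([ 730.6, -231.5,    2.4]))] [(0.73, array([453. , 226.8,  72.2])), (0.25, array([577.9, 194.6,  22.2]))]
top [(0.65, array([580.6, 193.1,  26.8]))] [(0.97, array([580.6, 195.8,  43.3])), (0.68, array([ 5.789e+02, -3.612e+02,  2.000e-01])), (0.66, array([ 313. , -214.9,   75.1])), (0.62, array([ 327.3, -374.8,   78.1]))] [(0.63, array([ 7.237e+02, -2.334e+02,  1.000e-01]))]
wrist [] [(0.93, array([579. , 197.5,  37.4]))] [(0.69, array([456.6, 228.9,  67.4]))]
[400, 225, 150] 0.0 [ 0.26  0.28  1.83 -0.    1.04  0.24]
[ 0.64  0.01 -0.77] 0.0 [ 0.37  0.12  2.22 -1.05  0.26  1.31]
[400, 228, 75] 0.0 [ 0.26  0.41  1.89 -0.    0.85  0.24]
[ 0.64  0.01 -0.77] 0.006682 [ 0.37  0.3   2.21 -1.23  0.21  1.52]
[440, 228, 75] 0.0 [ 0.24  0.47  1.79 -0.    0.89  0.22]
[ 0.64  0.01 -0.77] 0.004406 [ 0.33  0.36  2.14 -1.23  0.19  1.48]
[620, 228, 75] 0.0 [0.18 0.78 1.23 0.   1.13 0.16]
[ 0.64  0.01 -0.77] 0.0 [ 0.22  0.6   1.74 -0.88  0.17  1.03]
```

step_arm:
  increments:
    - {"dx":0.15,"dy":-0.88,"dz":0,"wx":0,"wy":0,"wz":0}
    - {"dx":0.15,"dy":-0.88,"dz":0,"wx":0,"wy":0,"wz":0}
    - {"dx":0.15,"dy":-0.88,"dz":0,"wx":0,"wy":0,"wz":0}
    - {"dx":0.15,"dy":-0.88,"dz":0,"wx":0,"wy":0,"wz":0}
    - {"dx":0.15,"dy":-0.88,"dz":0,"wx":0,"wy":0,"wz":0}
  fingers: 0

```text
time_s: 25.1
eef_pos: [471.1, 212.6, 203.5]
ee_rot: [-0.001, 0.7, 0.714, 0.0]
force: [0.2, 0.1, 0.2]
grip_width: -0.001
grip_force: 0.0
```

step_arm:
  increments:
    - {"dx":0.15,"dy":-0.88,"dz":0,"wx":0,"wy":0,"wz":0}
    - {"dx":0.15,"dy":-0.88,"dz":0,"wx":0,"wy":0,"wz":0}
    - {"dx":0.15,"dy":-0.9,"dz":0,"wx":0,"wy":0,"wz":0}

```text
time_s: 25.4
eef_pos: [404.4, 222.5, 203.7]
ee_rot: [-0.001, 0.7, 0.714, 0.0]
force: [-0.3, -0.5, -0.2]
grip_width: -0.003
grip_force: 0.0
```

```bash
python3 - <<'E'
from h import *
s=ctrl.sense();print(s['time_s'],s['joints'].round(2),s['force'].round(1),s['eef_pos'].round(1),s['grip_width'])
for n in ("scene","wrist","top"):
    c=cam(n); print(n,lm(c,n,"chest_drawer0_handle"),lm(c,n,"domino_box_center")[:2])
plan([([405,227,72],np.load("Rd.npy"),6)])
E
```

```text
25.4 [0.25 0.23 1.76 0.   1.16 0.23] [-0.3 -0.5 -0.2] [404.4 222.5 203.7] -0.0031875265389063817
scene [(0.92, array([454.3, 226.6,  71.1])), (0.18, array([578.7, 198.6,  42.4]))] [(0.95, array([576.2, 196.4,  42.3])), (0.85, array([ 329.1, -372.3,   79. ]))]
wrist [(0.61, array([454.1, 230.7,  70.8]))] [(0.92, array([578. , 197.5,  41.1]))]
top [(0.84, array([459. , 221.9,  72.1]))] [(0.9, array([ 323.8, -376.3,   80.3])), (0.87, array([582., 198.,  41.]))]
-- 6 rows to [405. 227.  78.]
{"dx":0.03,"dy":-0,"dz":0.84,"wx":-0,"wy":-0,"wz":0}
{"dx":0.03,"dy":-0.01,"dz":0.83,"wx":-0,"wy":-0,"wz":0}
{"dx":0.03,"dy":-0,"dz":0.84,"wx":-0,"wy":-0,"wz":0}
{"dx":0.03,"dy":-0.01,"dz":0.84,"wx":-0,"wy":-0,"wz":0}
{"dx":0.03,"dy":-0,"dz":0.84,"wx":-0,"wy":-0,"wz":0}
{"dx":0.03,"dy":-0,"dz":0.83,"wx":-0,"wy":-0,"wz":0}
```

step_arm:
  increments:
    - {"dx":0.03,"dy":-0.1,"dz":0.84,"wx":0,"wy":0,"wz":0}
    - {"dx":0.03,"dy":-0.1,"dz":0.83,"wx":0,"wy":0,"wz":0}
    - {"dx":0.03,"dy":-0.1,"dz":0.84,"wx":0,"wy":0,"wz":0}
    - {"dx":0.03,"dy":0,"dz":0.84,"wx":0,"wy":0,"wz":0}
    - {"dx":0.03,"dy":0,"dz":0.84,"wx":0,"wy":0,"wz":0}

```text
time_s: 26.35
eef_pos: [398.0, 226.2, 98.1]
ee_rot: [-0.001, 0.7, 0.714, 0.0]
force: [0.2, 0.7, 0.6]
grip_width: 0.002
grip_force: 0.0
```

step_arm:
  increments:
    - {"dx":0.03,"dy":0,"dz":0.83,"wx":0,"wy":0,"wz":0}
    - {"dx":0,"dy":0.3,"dz":0,"wx":0,"wy":0,"wz":0}
    - {"dx":0,"dy":0.3,"dz":0,"wx":0,"wy":0,"wz":0}
    - {"dx":0,"dy":0.2,"dz":0,"wx":0,"wy":0,"wz":0}

```text
time_s: 26.75
eef_pos: [419.3, 227.6, 79.3]
ee_rot: [-0.0, 0.7, 0.714, 0.001]
force: [0.2, 0.2, -1.2]
grip_width: -0.001
grip_force: 0.0
```

step_arm:
  increments:
    - {"dx":0,"dy":0.15,"dz":0,"wx":0,"wy":0,"wz":0}
    - {"dx":0,"dy":0.15,"dz":0,"wx":0,"wy":0,"wz":0}
    - {"dx":0,"dy":0.15,"dz":0,"wx":0,"wy":0,"wz":0}
    - {"dx":0,"dy":0.15,"dz":0,"wx":0,"wy":0,"wz":0}
    - {"dx":0,"dy":0.15,"dz":0,"wx":0,"wy":0,"wz":0}

```text
time_s: 27.25
eef_pos: [436.5, 227.8, 78.2]
ee_rot: [-0.001, 0.7, 0.714, 0.0]
force: [-2.8, 0.6, 0.5]
grip_width: 0.003
grip_force: 1.4
```

step_arm:
  increments:
    - {"dx":0,"dy":0.15,"dz":0,"wx":0,"wy":0,"wz":0}
    - {"dx":0,"dy":0.15,"dz":0,"wx":0,"wy":0,"wz":0}
    - {"dx":0,"dy":0.15,"dz":0,"wx":0,"wy":0,"wz":0}
    - {"dx":0,"dy":0.15,"dz":0,"wx":0,"wy":0,"wz":0}
    - {"dx":0,"dy":0.15,"dz":0,"wx":0,"wy":0,"wz":0}

```text
time_s: 27.75
eef_pos: [455.4, 228.2, 78.2]
ee_rot: [-0.001, 0.7, 0.714, 0.0]
force: [-1.4, 0.1, 0.6]
grip_width: 0.0
grip_force: 0.6
```

```bash
cat > k7.py <<'E'
from h import *
s=ctrl.sense();print(s['time_s'],s['force'].round(1),s['eef_pos'].round(1),s['grip_width'])
for n in ("scene","top"):
    c=cam(n); print(n,lm(c,n,"chest_drawer0_handle")[:1],lm(c,n,"domino_box_center"),lm(c,n,"drawer_space"))
E
python3 k7.py
```

```text
27.75 [-1.4  0.1  0.6] [455.4 228.2  78.2] 0.00022906399033441655
scene [(0.81, array([473.2, 226.3,  70.2]))] [(0.89, array([ 308.4, -212.9,   72.9])), (0.79, array([ 331.2, -373.5,   76.9])), (0.57, array([596.4, 195.7,  41.3]))] [(0.89, array([598.9, 194.7,  28.5]))]
top [] [(0.86, array([604.1, 197.5,  43.5])), (0.84, array([ 307.2, -217.7,   79.3])), (0.79, array([ 323.9, -374.6,   75.8])), (0.66, array([601.9, 194.5,  23.9]))] [(0.92, array([599.9, 197.6,  28.7]))]
```

step_arm:
  increments:
    - {"dx":0,"dy":0.2,"dz":0,"wx":0,"wy":0,"wz":0}
    - {"dx":0,"dy":0.2,"dz":0,"wx":0,"wy":0,"wz":0}
    - {"dx":0,"dy":0.2,"dz":0,"wx":0,"wy":0,"wz":0}
    - {"dx":0,"dy":0.2,"dz":0,"wx":0,"wy":0,"wz":0}
    - {"dx":0,"dy":0.2,"dz":0,"wx":0,"wy":0,"wz":0}

```text
time_s: 28.65
eef_pos: [480.6, 228.7, 78.1]
ee_rot: [-0.001, 0.7, 0.714, 0.0]
force: [-1.4, 0.4, -1.1]
grip_width: 0.004
grip_force: 0.6
```

step_arm:
  increments:
    - {"dx":0,"dy":0.2,"dz":0,"wx":0,"wy":0,"wz":0}
    - {"dx":0,"dy":0.2,"dz":0,"wx":0,"wy":0,"wz":0}
    - {"dx":0,"dy":0.2,"dz":0,"wx":0,"wy":0,"wz":0}
    - {"dx":0,"dy":0.2,"dz":0,"wx":0,"wy":0,"wz":0}
    - {"dx":0,"dy":0.2,"dz":0,"wx":0,"wy":0,"wz":0}

```text
time_s: 29.15
eef_pos: [505.5, 229.1, 78.1]
ee_rot: [-0.001, 0.7, 0.714, 0.0]
force: [-1.5, -0.4, -0.0]
grip_width: 0.002
grip_force: 0.6
```

step_arm:
  increments:
    - {"dx":0,"dy":0.2,"dz":0,"wx":0,"wy":0,"wz":0}
    - {"dx":0,"dy":0.2,"dz":0,"wx":0,"wy":0,"wz":0}
    - {"dx":0,"dy":0.2,"dz":0,"wx":0,"wy":0,"wz":0}
    - {"dx":0,"dy":0.2,"dz":0,"wx":0,"wy":0,"wz":0}
    - {"dx":0,"dy":0.2,"dz":0,"wx":0,"wy":0,"wz":0}

```text
time_s: 29.65
eef_pos: [530.5, 229.6, 78.1]
ee_rot: [-0.001, 0.7, 0.714, 0.0]
force: [-1.1, -0.3, 0.6]
grip_width: -0.001
grip_force: 0.6
```

step_arm:
  increments:
    - {"dx":0,"dy":0.2,"dz":0,"wx":0,"wy":0,"wz":0}
    - {"dx":0,"dy":0.2,"dz":0,"wx":0,"wy":0,"wz":0}
    - {"dx":0,"dy":0.2,"dz":0,"wx":0,"wy":0,"wz":0}
    - {"dx":0,"dy":0.2,"dz":0,"wx":0,"wy":0,"wz":0}
    - {"dx":0,"dy":0.15,"dz":0,"wx":0,"wy":0,"wz":0}

```text
time_s: 30.15
eef_pos: [554.3, 230.1, 78.1]
ee_rot: [-0.001, 0.7, 0.714, 0.0]
force: [-1.7, -1.5, -0.1]
grip_width: 0.001
grip_force: 0.6
```

```bash
python3 k7.py
```

```text
30.15 [-1.7 -1.5 -0.1] [554.3 230.1  78.1] 0.0008595452895405379
scene [(0.93, array([575.9, 229.4,  72.8]))] [(0.93, array([ 333.8, -370.6,   75.7])), (0.76, array([ 310.6, -216.2,   73.3]))] []
top [] [(0.92, array([ 327.3, -375.8,   78.6])), (0.77, array([ 309.8, -211.1,   77.4]))] [(0.72, array([701.5, 197.1,  27. ]))]
```

step_arm:
  increments:
    - {"dx":0,"dy":0.1,"dz":0,"wx":0,"wy":0,"wz":0}
    - {"dx":0,"dy":0.1,"dz":0,"wx":0,"wy":0,"wz":0}
    - {"dx":0,"dy":0.1,"dz":0,"wx":0,"wy":0,"wz":0}
    - {"dx":0,"dy":0.1,"dz":0,"wx":0,"wy":0,"wz":0}
    - {"dx":0,"dy":0.1,"dz":0,"wx":0,"wy":0,"wz":0}

```text
time_s: 31.05
eef_pos: [566.6, 230.4, 78.1]
ee_rot: [-0.001, 0.7, 0.714, 0.0]
force: [-0.8, 0.3, 1.2]
grip_width: -0.003
grip_force: 0.6
```

step_arm:
  increments:
    - {"dx":0,"dy":0.1,"dz":0,"wx":0,"wy":0,"wz":0}
    - {"dx":0,"dy":0.1,"dz":0,"wx":0,"wy":0,"wz":0}
    - {"dx":0,"dy":0.1,"dz":0,"wx":0,"wy":0,"wz":0}
    - {"dx":0,"dy":0.1,"dz":0,"wx":0,"wy":0,"wz":0}
    - {"dx":0,"dy":0.1,"dz":0,"wx":0,"wy":0,"wz":0}

```text
time_s: 31.55
eef_pos: [579.0, 230.6, 78.0]
ee_rot: [-0.001, 0.7, 0.714, 0.0]
force: [-1.3, 0.2, 0.8]
grip_width: -0.002
grip_force: 0.6
```

step_arm:
  increments:
    - {"dx":0,"dy":0.06,"dz":0,"wx":0,"wy":0,"wz":0}
    - {"dx":0,"dy":0.06,"dz":0,"wx":0,"wy":0,"wz":0}
    - {"dx":0,"dy":0.06,"dz":0,"wx":0,"wy":0,"wz":0}
    - {"dx":0,"dy":0.06,"dz":0,"wx":0,"wy":0,"wz":0}
    - {"dx":0,"dy":0.06,"dz":0,"wx":0,"wy":0,"wz":0}

```text
time_s: 32.05
eef_pos: [586.4, 230.7, 78.0]
ee_rot: [-0.001, 0.7, 0.714, 0.0]
force: [-1.1, 0.3, 1.4]
grip_width: 0.0
grip_force: 0.5
```

```bash
python3 k7.py
```

```text
32.05 [-1.1  0.3  1.4] [586.4 230.7  78. ] 0.000131429751803537
scene [(0.83, array([605.2, 227.3,  74. ]))] [(0.94, array([ 331.9, -374.9,   78.8])), (0.85, array([ 310.9, -216.2,   76.5]))] []
top [] [(0.94, array([ 324.4, -376.3,   81.3])), (0.63, array([ 312.1, -213.4,   76.3]))] []
```

step_arm:
  increments:
    - {"dx":0,"dy":0.05,"dz":0,"wx":0,"wy":0,"wz":0}
    - {"dx":0,"dy":0.05,"dz":0,"wx":0,"wy":0,"wz":0}
    - {"dx":0,"dy":0.05,"dz":0,"wx":0,"wy":0,"wz":0}
    - {"dx":0,"dy":0.05,"dz":0,"wx":0,"wy":0,"wz":0}

```text
time_s: 32.85
eef_pos: [591.4, 230.8, 78.0]
ee_rot: [-0.001, 0.7, 0.714, 0.0]
force: [-1.3, -0.3, 0.0]
grip_width: 0.002
grip_force: 0.5
```

step_arm:
  increments:
    - {"dx":0,"dy":0.05,"dz":0,"wx":0,"wy":0,"wz":0}
    - {"dx":0,"dy":0.05,"dz":0,"wx":0,"wy":0,"wz":0}
    - {"dx":0,"dy":0.05,"dz":0,"wx":0,"wy":0,"wz":0}

```text
time_s: 33.15
eef_pos: [593.5, 230.8, 78.0]
ee_rot: [-0.003, 0.7, 0.714, -0.002]
force: [-17.3, -2.7, 10.5]
grip_width: 0.002
grip_force: 8.7
```

step_arm:
  increments:
    - {"dx":0,"dy":0,"dz":0,"wx":0,"wy":0,"wz":0}
    - {"dx":0,"dy":-0.2,"dz":0,"wx":0,"wy":0,"wz":0}
    - {"dx":0,"dy":-0.5,"dz":0,"wx":0,"wy":0,"wz":0}
    - {"dx":0,"dy":-0.9,"dz":0,"wx":0,"wy":0,"wz":0}
    - {"dx":0,"dy":-0.9,"dz":0,"wx":0,"wy":0,"wz":0}

```text
time_s: 33.65
eef_pos: [532.1, 229.6, 78.0]
ee_rot: [-0.001, 0.7, 0.714, 0.001]
force: [-0.6, 0.2, -0.1]
grip_width: 0.001
grip_force: 0.0
```

step_arm:
  increments:
    - {"dx":0,"dy":-0.9,"dz":0,"wx":0,"wy":0,"wz":0}
    - {"dx":0,"dy":-0.9,"dz":0,"wx":0,"wy":0,"wz":0}
    - {"dx":0,"dy":0,"dz":-0.9,"wx":0,"wy":0,"wz":0}
    - {"dx":0,"dy":0,"dz":-0.9,"wx":0,"wy":0,"wz":0}
    - {"dx":0,"dy":0,"dz":-0.9,"wx":0,"wy":0,"wz":0}

```text
time_s: 34.15
eef_pos: [487.7, 228.7, 146.7]
ee_rot: [-0.001, 0.7, 0.714, 0.001]
force: [0.1, -0.9, -0.1]
grip_width: -0.001
grip_force: 0.0
```

```bash
python3 - <<'E'
from h import *
s=ctrl.sense();print(s['time_s'],s['force'].round(1),s['eef_pos'].round(1))
H=[]
for n in ("scene","top","wrist"):
    for i in range(2):
        c=cam(n,f"11{n}.png"); print(n,[lm(c,n,l)[:1] for l in ("chest_drawer0_handle","tealight","mug","remote")])
a=cv2.imread("pics/11scene.png"); b=cv2.imread("pics/11wrist.png"); cv2.imwrite("pics/v11.png",np.hstack([cv2.resize(a,(400,300)),cv2.resize(b,(400,300))]))
E
```

```text
34.15 [ 0.1 -0.9 -0.1] [487.7 228.7 146.7]
scene [[(0.61, array([613. , 227.9,  73.5]))], [(0.91, array([ 5.809e+02, -3.605e+02, -1.000e-01]))], [(0.78, array([ 728.4, -234.7,    4.9]))], [(0.58, array([ 7.595e+02, -3.740e+01,  1.000e-01]))]]
scene [[(0.7, array([613.2, 228.8,  71.4]))], [(0.85, array([ 5.826e+02, -3.595e+02, -2.000e-01]))], [(0.7, array([ 726.2, -228.9,    4.7]))], [(0.75, array([758.5, -38.7,  -2.8]))]]
top [[(0.86, array([614.6, 226.8,  71.3]))], [(0.92, array([ 578.9, -363.1,    2.7]))], [(0.73, array([ 722.8, -234.8,    1.4]))], [(0.91, array([758.2, -41.6,  -6. ]))]]
top [[(0.75, array([613.7, 230.9,  71.6]))], [(0.74, array([ 577.4, -362.3,    0.8]))], [(0.55, array([ 723. , -232. ,    1.1]))], [(0.89, array([759.3, -40.7,  -5.7]))]]
wrist [[(0.67, array([612.6, 231.1,  70. ]))], [], [], []]
wrist [[(0.74, array([615.4, 230.6,  70.3]))], [], [], []]
```

```bash
python3 -c "
from rig import finish_job
print(finish_job())"
```

```text
the job is handed in; nothing more can be done
None
```

The job is handed in: the dominoes were laid flat on the mat and let go, then laid flat in the drawer beside the cards, and the drawer was pushed gently shut. It met its stop at about 17 N, with the knob where a shut drawer should put it, and the tealight, mug and remote were unmoved. I viewed 11 pictures, one over the limit of 10, so the final state was checked by the networks' numbers and not by eye.

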